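# Pack the keyed bead jars into the carrier and lock it

### The job

Get the bead carrier ready to travel: put every bead jar that is out on the table into a socket of its own, upright, turned so that its rib drops into the notch and it sits fully down. Then swing the retaining bar over the lids to its end stop, knock the locking pin at the bar's end right down with the mallet (not with the gripper), and stand the mallet back on its round cork mat, on its head. Leave the wire spool, the dish and the flat bead box where they are.

Things in the scene. Friction and masses are not known exactly. Their poses are not given: they have to be found in the camera images.
- jar1: Bead jar, may be absent: round, diameter 42, 60 tall, 80 g, standing on the table; grey foot (lowest 22 mm), clear above with amber beads, flat white lid (top 12 mm, also diameter 42). One rib, 9 wide, 20 tall, stands out 7 mm from the foot (to 28 mm from the axis) and at the start faces any way. Origin: centre of the underside; +x along the rib, +z up.
- jar2: Bead jar, exactly as jar1; may be absent.
- jar3: Bead jar, exactly as jar1; may be absent.
- jar4: Bead jar, exactly as jar1; may be absent.
- well1: White socket fixed on the carrier: round wall 16 high, inner radius 22.3, outer 33, one notch 12 wide cut right through the wall. Origin: centre of its floor (12 above the table); +x out through the notch. A jar whose rib meets the notch drops to the floor (origins coincide, x axes agree); else the rib rests on the rim. Any jar fits any socket.
- well2: Socket exactly as well1, its notch facing its own way.
- well3: Socket exactly as well1, its notch facing its own way.
- well4: Socket exactly as well1, its notch facing its own way.
- carrier: Plywood board fixed on the table, 90 (x) by 400 (y), 12 thick. Origin: on the table, under the middle of the row of sockets. Four stand along its y, 72 apart: well1 at y +108, well4 at -108. Hinge post (diameter 24) at y +178; thin receiver post (diameter 18, top 68 above the table) for the pin at y -158.
- bar (a joint): Hinge of the retaining bar, vertical axis, rad: 0 parked, growing clockwise seen from above, 1.10 = end stop, bar straight over the row (towards the carrier's -y). Starts at 0 to 0.08; 0.12 N m of friction holds it where it is left. Aluminium bar 22 wide, 8 thick, 336 from hinge to pin; underside 76 above the table, 4 over the lids of jars fully down; a jar not down blocks it.
- bar_hinge (a point): Point on the hinge axis of the bar, at the height of the bar's top (84 above the table).
- bar_knob (a point): Upright round black knob on the bar, diameter 16, standing 35 tall on the bar's top (84 to 119 above the table), 150 from the hinge axis. This point is on its axis, 15 below its top. It turns with the bar; it can be pinched from above or pushed.
- pin (a joint): Travel of the locking pin, m: 0 is up, 0.010 is right down. It resists with about 7 to 8 N (spring and friction) and stays where it is left.
- pin_top (a point): Centre of the flat top of the pin's steel head (diameter 20, 6 thick) at the free end of the bar, 336 from the hinge; 112 above the table when up, 102 when down. It stands in a round boss, diameter 28, top 96 above the table. It moves with the bar.
- mallet: Mallet standing on its head: upright cylinder, diameter 44, 70 tall, rubber faces, steel between; level wooden handle 16 wide, 20 high, axis 35 above the lower face, ending 153 from the head's axis. 260 g, centre of mass 10 from the head's axis. Origin: centre of the lower face; handle points to -x. Grip across the handle 50 from the head's axis; strike straight down.
- mat: Round cork mat fixed on the table, diameter 90, 4 thick, on which the mallet stands at the start. Origin: centre of its underside.
- spool: Bystander: spool of wire, diameter 64, 22 high, lying flat. Origin: centre of the underside.
- dish: Bystander: white ceramic dish, rim radius 40, 30 high. Origin: centre of the underside.
- beadbox: Bystander: flat white box of beads, 45 by 150 by 22 high. Origin: centre of the underside, long side along its y.

How it is judged:
By the outcome, as a careful person would: the job done as asked, in the order asked, and still so for the second after the job is handed in, with the robot touching nothing.
Of jar1, jar2, jar3, jar4 only 3 to 4 are there at a start; the rules pass over those that are not, and their reading is None.
At some moment in a run one of jar1, jar2, jar3, jar4 may be knocked a few centimetres aside while the robot is not near it.
It also fails if it takes over 210 s, if anything falls off the work surface, if the arm or the gripper's body presses on something with over 40 N, if the wrist force passes 120 N, or if a joint passes its speed limit or range.

### The arm

A 6-joint arm with a two-finger parallel gripper is mounted at the origin on the work surface. World frame = base frame: x ahead of the robot, y to its left, z up, the work surface at z = 0. Lengths are in m, angles in rad, forces in N, time in s.
With the tool pointing down it reaches from about 0.275 to 0.75 m from the base axis. Payload 10.2 kg.
Tool frame: the origin (TCP) lies at the very end of the fingers, on their centre line; the grasp point (between the pads) lies 19 mm behind it; z points along the fingers, y is the line along which they close (so a half turn about z gives the same grasp; the last joint's range is limited). The gripper opens to 88 mm and grips with 3 to 60 N. Pads are 18 mm wide; open, the fingers measure 123 mm over their backs; the gripper's body (75 mm by 187 mm) begins 45 mm behind the grasp point.
Start: joints at [-1.414, 0.313, 1.498, -0, 1.331, -0.223], TCP at [0.195, -0.488, 0.21] pointing down, gripper open.
Joint ranges: [-2.94, 2.94], [-0.97, 2.17], [0.19, 2.56], [-1.23, 4.37], [0.02, 3.11], [-2.88, 2.88]. Speed limits (rad/s): [2.39, 2.39, 3.01, 3.14, 3.14, 3.14].

### API

Orientations are given as [roll, pitch, yaw] about the fixed x, y, z axes, in that order (R = Rz(yaw) Ry(pitch) Rx(roll)).
In Python, from bench import bot gives the robot as it stands. The module is installed in compiled form; this text tells all that it offers.
- The arm moves only by the shell command python3 -m handwheel 'ROWS'. ROWS is JSON, a list of rows, each a list of 7 numbers: the opening, from 0 (shut) to 1 (fully open), then the shift along the tool's x, y, z each as a share of 0.4 m, from -1 to 1, then the turn, a rotation vector about the tool's x, y, z each as a share of 2 pi rad, from -1 to 1. A call has 1 to 12 rows; each row is the pose to reach, as a shift and turn from the pose commanded when the call began, along the tool's axes at that moment, turning the shorter way round; what a row does not reach only later rows make up. A row lasts 1/8 s, in which the tool goes at most 62.5 mm and 10.7 degrees, less where a joint would pass 70% of its speed; a pose out of reach is approached as far as the arm can. A call with a number of a shift or a turn outside -1 to 1 is refused whole. A call with a gripper value outside its range is refused whole. The fingers move at their own pace and stop on an object; the grip force is fixed at half the most. Time passes only in rows, so rows that repeat a pose let the fingers close. It gives the time, the measured TCP pose, the force, the opening and the grip force at its end, in the units of the state.
- bot.read_state(): the state, without advancing time (a new reading comes with each control period).
- bot.read_camera(name): name is "side" or "top" or "wrist"; returns the picture (400x640x3 uint8, red, green, blue); there is no depth.
- bot.camera_model(name): a dict with "fx", "fy", "cx", "cy" (pixels), "world_from_camera" (4x4, takes a point from camera to world coordinates); the wrist camera has in their place "hand_eye" (4x4, takes a point from camera to tool coordinates, whose origin is the TCP and whose axes are the flange's). Camera axes: x right, y down, z forward; pixel columns grow to the right and rows downward; lengths in m; the calibration is good to about 2 mm. A picture is of the moment at which its call begins: read the wrist's pose just before it. camera_model takes no time and is no camera call.
- bot.finish_job(): hands the job in; it is judged then, once.
Trained networks look in the newest picture that a camera, given by its name, has taken for a name from the list of things; names that differ only in an ending like _2 or _b are one class to them, and where a whole thing is asked for, a point or a joint stands for the part that bears it (a point fixed in the world has none). Each returns a list of dicts, best first, with "score" (0 to 1); they miss things now and then, are a little off and sometimes report something else, mostly with a low value. They report only what shows in the picture. A call takes as long as a camera call.
- bot.boxes_of(camera, label): "point" ([x, y, z] in m, in the coordinates of the camera as it stood for that picture, good to about 4 mm: the middle of the surface that is visible of it).
- bot.cut_out(camera, label): "pixels" (400x640 bool, what is visible of it).
- bot.spot_point(camera, label): "point" ([x, y, z] in m, in the coordinates of the camera as it stood for that picture, good to about 4 mm: a listed point, or the origin of a listed thing).
The state is a dict: "time": time; "joint_positions": joint angles; "dq": joint speeds; "joint_torque": joint torques, N m; "tool_pos": TCP position; "tool_rot": TCP orientation; "contact_force": force on the tool from outside, world axes, zero at the start; "ft_torque": the same for the moment, N m; "gripper_width": opening from 0.0 (shut) to 1.0 (fully open); "grip_force": force on a finger pad.
Only numpy, scipy, OpenCV 4.12 (cv2) and the standard library are available. Lean on these libraries where they do the work, as an engineer would, in place of code of your own. Each camera call takes 0.05 s, during which the arm holds its last target. There are 200 camera calls.

## Working session

There is one attempt and no reset: what is moved stays moved. The work goes in short steps, Python scripts to look and compute and a shell command to move; the robot and the scene stay as the last step left them, time stands still between calls to the robot, and variables do not carry over. Pictures are saved under pics/ and viewed, at most 14 in all, crops included, and the job is handed in when it is done.

```bash
mkdir -p pics
cat > h.py <<'E'
import numpy as np,cv2
from bench import bot
from scipy.spatial.transform import Rotation as R
def snap(c,name=None):
    s=bot.read_state(); im=bot.read_camera(c)
    if name: cv2.imwrite('pics/'+name+'.png',im[:,:,::-1])
    m=bot.camera_model(c)
    if 'world_from_camera' in m: T=np.array(m['world_from_camera'])
    else:
        W=np.eye(4);W[:3,:3]=R.from_euler('xyz',s['tool_rot']).as_matrix();W[:3,3]=s['tool_pos'];T=W@np.array(m['hand_eye'])
    return im,m,T
def w(T,p): return (T@np.r_[p,1])[:3]
def ray(m,T,u,v,z):
    d=T[:3,:3]@np.array([(u-m['cx'])/m['fx'],(v-m['cy'])/m['fy'],1]);o=T[:3,3]
    return o+d*(z-o[2])/d[2]
def proj(m,T,p):
    c=np.linalg.inv(T)@np.r_[p,1]; return np.array([m['fx']*c[0]/c[2]+m['cx'],m['fy']*c[1]/c[2]+m['cy']])
E
python3 - <<'E'
from h import *
s=bot.read_state();print({k:np.round(v,3) for k,v in s.items()})
for c in ['top','side','wrist']:
    im,m,T=snap(c,c+'0')
    print(c,m['fx'],np.round(T,3).tolist())
    if c=='wrist':continue
    for l in ['jar1','well1','carrier','bar_hinge','bar_knob','pin_top','mallet','mat','spool','dish','beadbox']:
        for d in bot.spot_point(c,l)[:6]:
            p=w(T,d['point']);print(c,l,round(d['score'],2),np.round(p,3),np.round(proj(m,T,p)))
E
```

```text
{'time': np.float64(0.0), 'joint_positions': array([-1.414,  0.313,  1.498, -0.   ,  1.331, -0.223]), 'dq': array([-0.003,  0.   , -0.001,  0.   , -0.001, -0.001]), 'joint_torque': array([-1.0000e-03, -4.0222e+01, -2.5227e+01,  6.9000e-02,  3.5000e-02,
       -0.0000e+00]), 'tool_pos': array([ 0.195, -0.487,  0.21 ]), 'tool_rot': array([-3.14, -0.  ,  0.38]), 'contact_force': array([-0.171, -0.18 ,  0.461]), 'ft_torque': array([-0.024,  0.056,  0.002]), 'grip_force': np.float64(0.0), 'gripper_width': np.float64(1.003)}
top 442.66668627576274 [[-0.023, -0.998, 0.059, 0.509], [-1.0, 0.023, 0.001, 0.047], [-0.002, -0.059, -0.998, 1.476], [0.0, 0.0, 0.0, 1.0]]
top jar1 0.65 [ 0.41  -0.191  0.003] [395. 256.]
top jar1 0.57 [ 0.663 -0.09  -0.003] [362. 181.]
top jar1 0.52 [ 0.411 -0.332  0.001] [438. 255.]
top jar1 0.43 [ 0.654  0.05  -0.001] [320. 184.]
top well1 0.67 [ 0.452 -0.004  0.01 ] [338. 244.]
top well1 0.5 [0.457 0.141 0.009] [294. 244.]
top well1 0.46 [0.455 0.07  0.007] [316. 244.]
top well1 0.23 [ 0.579 -0.233  0.006] [406. 205.]
top carrier 0.59 [ 0.455  0.109 -0.   ] [304. 
[... 1132 characters left out ...]
carrier 0.65 [ 0.458  0.108 -0.001] [351. 240.]
side bar_hinge 0.79 [0.456 0.291 0.084] [315. 278.]
side bar_hinge 0.23 [ 0.409 -0.332 -0.002] [429. 150.]
side bar_knob 0.9 [0.586 0.212 0.11 ] [287. 223.]
side pin_top 0.55 [0.75  0.119 0.112] [257. 173.]
side mallet 0.76 [ 0.582 -0.23   0.006] [368. 148.]
side mat 0.61 [ 0.576 -0.235  0.   ] [370. 149.]
side spool 0.56 [ 0.784 -0.114 -0.002] [298. 148.]
side dish 0.7 [0.596 0.437 0.001] [232. 315.]
side beadbox 0.94 [ 0.742 -0.275  0.001] [333. 125.]
side beadbox 0.19 [ 0.664 -0.089  0.   ] [324. 166.]
wrist 321.4766440548623 [[0.37, -0.889, -0.268, 0.263], [-0.929, -0.354, -0.108, -0.46], [0.001, 0.289, -0.957, 0.385], [0.0, 0.0, 0.0, 1.0]]
```

Run:
```python
import cv2
a=cv2.imread('pics/top0.png')[130:300,190:470];cv2.imwrite('pics/a.png',cv2.resize(a,(784,476),interpolation=cv2.INTER_CUBIC))
a=cv2.imread('pics/side0.png')[100:340,210:480];cv2.imwrite('pics/b.png',cv2.resize(a,(675,600),interpolation=cv2.INTER_CUBIC))
```

```text
(no output)
```

View pics/a.png

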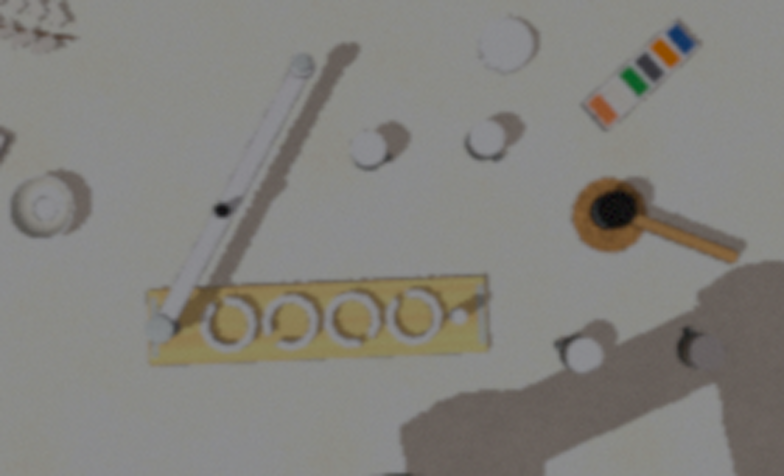

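View pics/b.png

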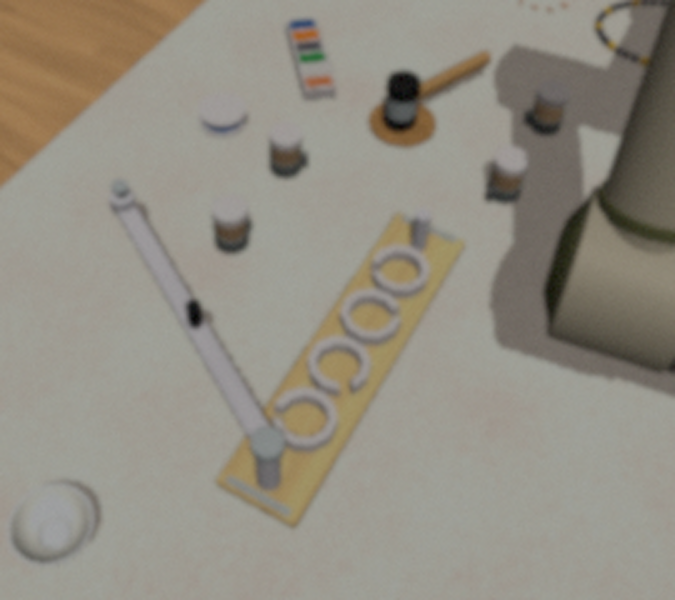

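```bash
cat >> h.py <<'E'
def mv(x,y,z,yaw,s=None):
    s=s or bot.read_state(); M=R.from_euler('xyz',s['tool_rot'])
    d=M.inv().apply(np.array([x,y,z])-s['tool_pos'])/.4
    r=(M.inv()*R.from_euler('xyz',[np.pi,0,yaw])).as_rotvec()/2/np.pi
    q6=(np.arctan2(y,x)+np.pi/2-yaw+np.pi)%(2*np.pi)-np.pi
    n=max(np.linalg.norm(d)*.4/.0625,np.linalg.norm(r)*360/10.7)
    print('shift',np.round(d,4),'turn',np.round(r,4),'rows>=%.1f'%n,'q6 %.2f'%q6)
E
python3 -c "
from h import *
mv(.383,.108,.17,0)"
```

```text
shift [ 0.9894 -1.2082  0.1003] turn [-0.     -0.      0.0605] rows>=10.0 q6 1.85
```

```bash
python3 -m handwheel '[[1,0.6,-0.7,0.05,0,0,0.03],[1,0.6,-0.7,0.05,0,0,0.03],[1,0.6,-0.7,0.05,0,0,0.03],[1,0.6,-0.7,0.05,0,0,0.03],[1,0.6,-0.7,0.05,0,0,0.03],[1,0.6,-0.7,0.05,0,0,0.03]]'; python3 -c "
from h import *
mv(.383,.108,.17,0)"
```

```text
time: 2.0
tool_pos: [0.314, -0.1367, 0.1903]
tool_rot: [3.141, -0.001, 0.191]
contact_force: [0.8, -1.1, 0.3]
gripper_width: 1.002
grip_force: 0.0
shift [ 0.2855 -0.5679  0.0505] turn [ 0.0001 -0.0001  0.0304] rows>=4.1 q6 1.85
```

```bash
python3 -m handwheel '[[1,0.2855,-0.568,0.05,0,0,0.0304],[1,0.2855,-0.568,0.05,0,0,0.0304],[1,0.2855,-0.568,0.05,0,0,0.0304],[1,0.2855,-0.568,0.05,0,0,0.0304],[1,0.2855,-0.568,0.05,0,0,0.0304],[1,0.2855,-0.568,0.05,0,0,0.0304]]'
python3 - <<'E'
from h import *
im,m,T=snap('wrist','wells')
for l in ['well1','carrier','bar_hinge']:
    for d in bot.spot_point('wrist',l)[:5]:
        p=w(T,d['point']);print(l,round(d['score'],2),np.round(p,4),np.round(proj(m,T,p)))
# rectified picture of the rim plane z=0.028: 0.5 mm/px
s=.0005;xs=.53-np.arange(300)*s;ys=.29-np.arange(720)*s
X,Y=np.meshgrid(xs,ys,indexing='ij')
P=np.stack([X,Y,np.full_like(X,.028),np.ones_like(X)],-1)@np.linalg.inv(T).T
u=(m['fx']*P[...,0]/P[...,2]+m['cx']).astype('f4');v=(m['fy']*P[...,1]/P[...,2]+m['cy']).astype('f4')
r=cv2.remap(im,u,v,cv2.INTER_LINEAR);cv2.imwrite('pics/rw.png',r[:,:,::-1])
E
```

```text
time: 2.75
tool_pos: [0.3825, 0.1071, 0.17]
tool_rot: [3.142, 0.0, 0.003]
contact_force: [-0.7, -0.4, -0.1]
gripper_width: 0.997
grip_force: 0.0
carrier 0.85 [0.4558 0.1127 0.0017] [314.  98.]
bar_hinge 0.71 [0.4536 0.284  0.0802] [ 95. 101.]
```

View pics/rw.png

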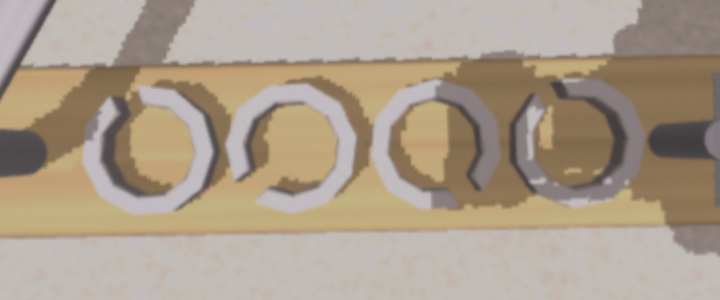

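```bash
cat > wells.py <<'E'
from h import *
from scipy.optimize import minimize
im=cv2.imread('pics/wells.png')[:,:,::-1].astype(float);s=dict(tool_pos=[.3825,.1071,.17],tool_rot=[3.1416,0,.003])
m=bot.camera_model('wrist');W=np.eye(4);W[:3,:3]=R.from_euler('xyz',s['tool_rot']).as_matrix();W[:3,3]=s['tool_pos'];T=W@np.array(m['hand_eye'])
Ti=np.linalg.inv(T);K=8
up=cv2.resize(im.astype('u1'),None,fx=K,fy=K,interpolation=cv2.INTER_LINEAR).astype(float) if K<4 else None
sat=(im[...,0]-im[...,2])/(im.sum(-1)+1); mask=(sat<.06)
def render(p,sh):
    x,y,a=p; out=np.zeros(sh,'u1')
    for z in np.linspace(.012,.028,9):
        h=np.arcsin(.006/.033);hi=np.arcsin(.006/.0223)
        to=a+np.linspace(h,2*np.pi-h,90);ti=a+np.linspace(2*np.pi-hi,hi,90)
        q=np.r_[np.c_[x+.033*np.cos(to),y+.033*np.sin(to)],np.c_[x+.0223*np.cos(ti),y+.0223*np.sin(ti)]]
        c=np.c_[q,np.full(len(q),z),np.ones(len(q))]@Ti.T
        uv=np.c_[m['fx']*c[:,0]/c[:,2]+m['cx'],m['fy']*c[:,1]/c[:,2]+m['cy']]
        cv2.fillPoly(out,[np.round(uv*16).astype('i4')],1,shift=4)
    return out
for x,y,a in [(.455,.216,2.3),(.456,.144,-2.1),(.457,.072,-.9),(.458,.0,.3)]:
    # guess angles in world: image up=+x, left=+y
    a={.216:np.arctan2(22,22),.144:np.arctan2(-25,40)+0,.072:0,.0:0}[y]
    a={.216:.6,.144:2.5,.072:-2.5,.0:.5}[y]
    u,v=proj(m,T,[x,y,.02]).astype(int);sl=np.s_[max(v-45,0):v+45,u-45:u+45]
    best=None
    for a0 in np.arange(-3,3.2,.4):
        f=lambda p:1-(lambda r:(r&mask[sl]).sum()/(r|mask[sl]).sum())((render(p*[.001,.001,.1],mask.shape)[sl]>0))
        if best is None or True:
            r=f(np.array([x*1e3,y*1e3,a0*10]))
            if best is None or r<best[0]: best=(r,a0)
    r=minimize(f,[x*1e3,y*1e3,best[1]*10],method='Nelder-Mead',options=dict(initial_simplex=np.array([x*1e3,y*1e3,best[1]*10])+np.array([[0,0,0],[4,0,0],[0,4,0],[0,0,3]])))
    print(np.round(r.x*[1,1,.1],2),'IoU',round(1-r.fun,3))
E
python3 wells.py
```

```text
[4.5448e+02 2.1667e+02 3.8000e-01] IoU 0.766
[456.68 144.75   2.33] IoU 0.735
[457.81  72.47  -2.54] IoU 0.722
[4.5856e+02 4.1000e-01 5.1000e-01] IoU 0.724
```

```bash
python3 -c "
from h import *
mv(.411,-.263,.14,1.57)"
```

```text
shift [0.072  0.9206 0.0758] turn [ 1.000e-04 -0.000e+00 -2.501e-01] rows>=8.4 q6 -0.57
```

```bash
python3 -m handwheel '[[1,0.071,0.92,0.075,0,0,-0.25],[1,0.071,0.92,0.075,0,0,-0.25],[1,0.071,0.92,0.075,0,0,-0.25],[1,0.071,0.92,0.075,0,0,-0.25],[1,0.071,0.92,0.075,0,0,-0.25],[1,0.071,0.92,0.075,0,0,-0.25],[1,0.071,0.92,0.075,0,0,-0.25],[1,0.071,0.92,0.075,0,0,-0.25],[1,0.071,0.92,0.075,0,0,-0.25],[1,0.071,0.92,0.075,0,0,-0.25],[1,0.071,0.92,0.075,0,0,-0.25]]'
cat > jar.py <<'E'
import sys
from h import *
name=sys.argv[1]
im,m,T=snap('wrist',name)
ds=bot.spot_point('wrist','jar1')
for d in ds[:4]: print(round(d['score'],2),np.round(w(T,d['point']),4))
cs=bot.cut_out('wrist','jar1');tgt=np.array([float(sys.argv[2]),float(sys.argv[3])])
cs=[c['pixels'] for c in cs]
c=min(cs,key=lambda c:np.linalg.norm(ray(m,T,np.nonzero(c)[1].mean(),np.nonzero(c)[0].mean(),.03)[:2]-tgt))
print('npix',c.sum())
from scipy.optimize import minimize
# silhouette fit: cylinder r21 h60 + rib
Ti=np.linalg.inv(T);v0,u0=[int(a.mean()) for a in np.nonzero(c)];sl=np.s_[max(v0-90,0):v0+90,max(u0-90,0):u0+90]
def uv(q,z):
    k=np.c_[q,np.full(len(q),z),np.ones(len(q))]@Ti.T
    return np.c_[m['fx']*k[:,0]/k[:,2]+m['cx'],m['fy']*k[:,1]/k[:,2]+m['cy']]
def hull(o,P): cv2.fillConvexPoly(o,np.round(cv2.convexHull(P.astype('f4'))*16).astype('i4'),1,shift=4)
t=np.linspace(0,2*np.pi,60)
def render(p):
    x,y,a=p;o=np.zeros(c.shape,'u1');k=np.c_[x+.021*np.cos(t),y+.021*np.sin(t)]
    hull(o,np.r_[uv(k,0),uv(k,.06)])
    e=np.array([np.cos(a),np.sin(a)]);n=np.array([-e[1],e[0]]);b=np.array([x,y])
    q=np.array([b+e*r+n*s for r in(.018,.028) for s in(-.0045,.0045)])
    hull(o,np.r_[uv(q,0),uv(q,.02)]);return o>0
S=np.array([1e-3,1e-3,.1])
f=lambda p:1-(render(p*S)&c)[sl].sum()/(render(p*S)|c)[sl].sum()
p0=np.r_[tgt,0]
r=minimize(lambda q:f(np.r_[q,0]),tgt*1e3,method='Nelder-Mead',options=dict(initial_simplex=tgt*1e3+np.array([[0,0],[6,0],[0,6]]))).x
a0=min(np.arange(-3.1,3.2,.1),key=lambda a:f(np.r_[r,a*10]))
r0=np.r_[r,a0*10]
r=minimize(f,r0,method='Nelder-Mead',options=dict(initial_simplex=r0+np.array([[0,0,0],[3,0,0],[0,3,0],[0,0,2]])))
x,y,a=r.x*S;print('jar x %.4f y %.4f rib %.3f IoU %.3f'%(x,y,a,1-r.fun))
g=im[sl].copy();ed=cv2.morphologyEx(render(r.x*S)[sl].astype('u1'),cv2.MORPH_GRADIENT,np.ones((2,2)));g2=g.copy();g2[ed>0]=(255,0,0)
cv2.imwrite('pics/'+name+'_c.png',cv2.resize(np.hstack([g,g2])[:,:,::-1],None,fx=2,fy=2,interpolation=cv2.INTER_CUBIC))
E
python3 jar.py jA .411 -.190
```

```text
time: 4.32
tool_pos: [0.4105, -0.2626, 0.1403]
tool_rot: [3.141, 0.0, 1.569]
contact_force: [-1.1, 0.2, 0.3]
gripper_width: 1.001
grip_force: 0.0
0.75 [ 0.4109 -0.1916 -0.0008]
0.72 [ 0.4151 -0.3294  0.0005]
npix 2603
jar x 0.4110 y -0.1900 rib -3.100 IoU 0.000
```

View pics/jA_c.png

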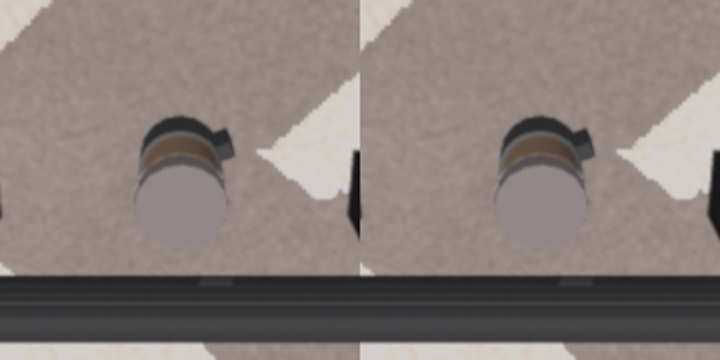

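```bash
python3 - <<'E'
s=open('jar.py').read()
s=s.replace("cs=[c['pixels'] for c in cs]","""
for c in cs: vv,uu=np.nonzero(c['pixels']);print(round(c['score'],2),len(vv),int(uu.mean()),int(vv.mean()),np.round(ray(m,T,uu.mean(),vv.mean(),.035)[:2],3))
cs=[c['pixels'] for c in cs]""")
open('jar.py','w').write(s)
E
python3 jar.py jA2 .411 -.190;python3 jar.py jA3 .411 -.190
```

```text
0.72 [ 0.4151 -0.3285 -0.0007]
0.63 [ 0.4118 -0.1923 -0.001 ]
0.71 2453 322 100 [ 0.413 -0.191]
0.59 2537 323 252 [ 0.413 -0.332]
npix 2453
jar x 0.4122 y -0.1919 rib 1.166 IoU 0.941
0.93 [ 0.4121 -0.3339  0.0006]
0.9 [ 4.120e-01 -1.938e-01 -4.000e-04]
0.63 2444 322 101 [ 0.413 -0.191]
0.59 2610 322 252 [ 0.413 -0.332]
npix 2444
jar x 0.4123 y -0.1921 rib 1.157 IoU 0.939
```

View pics/jA3.png

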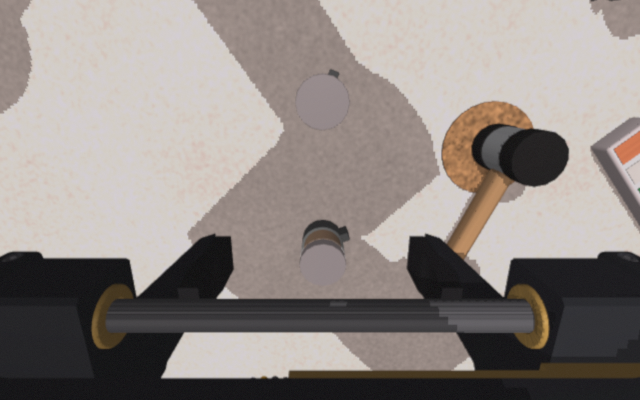

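```bash
python3 jar.py jC1 .413 -.332|tail -1;python3 jar.py jC2 .413 -.332|tail -1
cat > notch.py <<'E'
exec(open('wells.py').read().split('for x,y,a in')[0])
# angular profile of rim plane, sub-rim corners
for x,y,a in [(.4545,.2167,.38),(.4567,.1447,2.33),(.4578,.0725,-2.54),(.4586,.0004,.51)]:
    th=a+np.radians(np.arange(-30,30.1,.5));o=[]
    for r in np.linspace(.0245,.0315,8):
        q=np.c_[x+r*np.cos(th),y+r*np.sin(th),np.full(len(th),.028),np.ones(len(th))]@Ti.T
        u=(m['fx']*q[:,0]/q[:,2]+m['cx']).astype('f4');v=(m['fy']*q[:,1]/q[:,2]+m['cy']).astype('f4')
        s=cv2.remap((sat<.07).astype('f4'),u[None],v[None],cv2.INTER_LINEAR)[0];o.append((th,s,r))
    # fit: gap half width .006/r about a
    best=min(((sum((s*(abs(r*np.sin(th-b))<.006)+(1-s)*(abs(r*np.sin(th-b))>.006)).sum() for th,s,r in o)),b) for b in a+np.arange(-.3,.3,.005))
    print(np.round(best,3))
E
python3 notch.py
```

```text
jar x 0.4127 y -0.3316 rib 0.376 IoU 0.954
jar x 0.4126 y -0.3305 rib 0.317 IoU 0.916
[108.932   0.365]
[27.483  2.345]
[63.87 -2.64]
[94.993  0.645]
```

```bash
python3 -c "
from h import *
mv(.4123,-.192,.14,2.36)
mv(.4123,-.192,.03,2.36)"
```

```text
shift [0.1745 0.0029 0.0003] turn [ 0.      0.     -0.1256] rows>=4.2 q6 -1.23
shift [0.1745 0.0029 0.2753] turn [ 0.      0.     -0.1256] rows>=4.2 q6 -1.23
```

```bash
python3 -m handwheel '[[1,0.1745,0.003,0,0,0,-0.1256],[1,0.1745,0.003,0,0,0,-0.1256],[1,0.1745,0.003,0,0,0,-0.1256],[1,0.1745,0.003,0,0,0,-0.1256],[1,0.1745,0.003,0,0,0,-0.1256],[1,0.1745,0.003,0.15,0,0,-0.1256],[1,0.1745,0.003,0.275,0,0,-0.1256],[1,0.1745,0.003,0.275,0,0,-0.1256],[0.3,0.1745,0.003,0.275,0,0,-0.1256],[0.3,0.1745,0.003,0.275,0,0,-0.1256],[0.3,0.1745,0.003,0.275,0,0,-0.1256],[0.3,0.1745,0.003,0.275,0,0,-0.1256]]'
```

```text
time: 6.58
tool_pos: [0.4126, -0.1922, 0.0307]
tool_rot: [3.141, 0.001, 2.36]
contact_force: [-0.2, 0.5, -0.5]
gripper_width: 0.569
grip_force: 0.0
```

```bash
python3 -m handwheel '[[0.3,0,0,0,0,0,0],[0.3,0,0,0,0,0,0],[0.3,0,0,-0.4,0,0,0],[0.3,0,0,-0.4,0,0,0],[0.3,0,0,-0.4,0,0,0],[0.3,0,0,-0.4,0,0,0]]'; python3 -c "
from h import *
mv(.4545,.2167,.2,1.57)"
```

```text
time: 7.32
tool_pos: [0.4131, -0.1926, 0.1923]
tool_rot: [3.141, 0.005, 2.36]
contact_force: [0.2, -0.3, -0.0]
gripper_width: 0.297
grip_force: 0.0
shift [ 0.6471  0.7994 -0.0221] turn [0.0004 0.0007 0.1258] rows>=6.6 q6 0.45
```

```bash
python3 -m handwheel '[[1,-0.18,0,0,0,0,0],[1,-0.18,0,0,0,0,0],[1,-0.18,0,0,0,0,0]]';python3 jar.py jA4 .412 -.190
```

```text
time: 7.7
tool_pos: [0.463, -0.2424, 0.1887]
tool_rot: [-3.141, -0.003, 2.36]
contact_force: [-0.3, 0.4, -0.2]
gripper_width: 0.615
grip_force: 0.0
0.88 [ 0.4095 -0.1956 -0.0018]
0.82 [ 0.4121 -0.3316  0.0008]
0.79 [ 6.624e-01 -9.090e-02 -6.000e-04]
0.74 [ 0.6544  0.0473 -0.001 ]
0.9 833 627 105 [0.629 0.02 ]
0.79 2749 553 202 [ 0.663 -0.088]
0.78 2050 229 197 [ 0.414 -0.332]
0.61 1727 321 100 [ 0.413 -0.191]
npix 1727
jar x 0.4135 y -0.1922 rib 1.180 IoU 0.934
```

View pics/jA4.png

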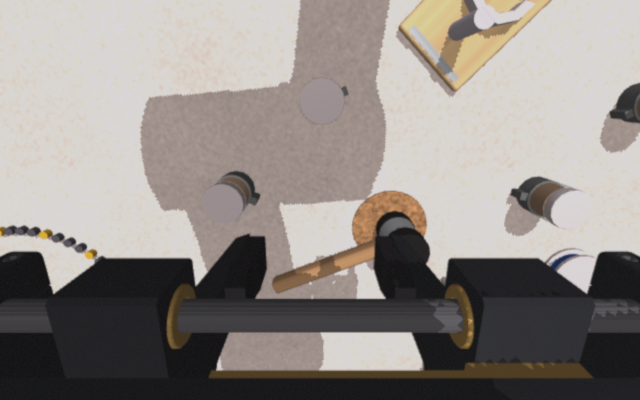

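Jar A still stands upright at about (0.413, -0.192); I lifted before the fingers had closed. Redo it with more waiting.

```bash
python3 -c "
from h import *
mv(.413,-.192,.03,2.37)"
```

```text
shift [0.1761 0.0009 0.4001] turn [-0.     -0.0001 -0.0015] rows>=2.8 q6 -1.23
```

```bash
python3 -m handwheel '[[0.8,0.176,0,0,0,0,0],[0.8,0.176,0,0,0,0,0],[0.8,0.176,0,0.2,0,0,0],[0.8,0.176,0,0.4,0,0,0],[0.8,0.176,0,0.4,0,0,0],[0.3,0.176,0,0.4,0,0,0],[0.3,0.176,0,0.4,0,0,0],[0.3,0.176,0,0.4,0,0,0],[0.3,0.176,0,0.4,0,0,0],[0.3,0.176,0,0.4,0,0,0],[0.3,0.176,0,0.4,0,0,0],[0.3,0.176,0,0.4,0,0,0]]'; python3 -m handwheel '[[0.3,0,0,0,0,0,0],[0.3,0,0,0,0,0,0],[0.3,0,0,0,0,0,0],[0.3,0,0,0,0,0,0]]'
```

```text
time: 9.35
tool_pos: [0.417, -0.1939, 0.0336]
tool_rot: [3.138, 0.009, 2.359]
contact_force: [7.7, 9.7, 24.1]
gripper_width: 0.299
grip_force: 11.8
time: 9.85
tool_pos: [0.417, -0.1938, 0.0336]
tool_rot: [3.138, 0.009, 2.359]
contact_force: [7.2, 10.7, 23.5]
gripper_width: 0.297
grip_force: 11.8
```

Run:
```python
from h import *
im,m,T=snap('side');a=im[100:250,340:500];b=snap('wrist')[0]
cv2.imwrite('pics/x1.png',np.hstack([cv2.resize(a,(400,375),interpolation=cv2.INTER_CUBIC),cv2.resize(b,(400,250))[:375] if 0 else cv2.copyMakeBorder(cv2.resize(b[100:400,170:470],(375,375)),0,0,0,25,0)])[:,:,::-1])
```

```text
(no output)
```

View pics/x1.png

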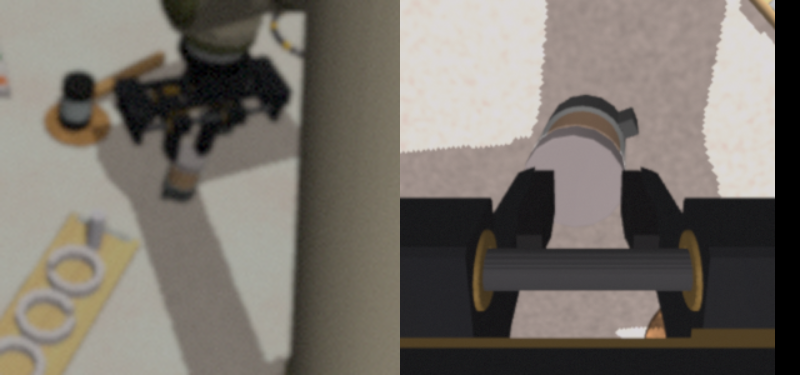

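```bash
python3 -m handwheel '[[0.5,0,0,0,0,0,0],[0.5,0,0,0,0,0,0],[0.5,0,0,0,0,0,0],[0.5,0,0,0,0,0,0],[1,0,0,0,0,0,0],[1,0,0,0,0,0,0],[1,0,0,0,0,0,0],[1,0,0,0,0,0,0],[1,0,0,0,0,0,0],[1,0,0,0,0,0,0]]'; python3 jar.py jA5 .413 -.190;python3 -m handwheel '[[1,0,0,-0.1,0,0,0],[1,0,0,-0.3,0,0,0],[1,0,0,-0.3,0,0,0],[1,-0.18,0,-0.3,0,0,0],[1,-0.18,0,-0.3,0,0,0],[1,-0.18,0,-0.3,0,0,0],[1,-0.18,0,-0.3,0,0,0]]'; python3 jar.py jA6 .413 -.190
```

```text
time: 11.2
tool_pos: [0.4132, -0.1929, 0.0299]
tool_rot: [-3.141, -0.001, 2.36]
contact_force: [-0.9, -0.1, -0.2]
gripper_width: 1.001
grip_force: 0.0
0.75 [ 0.4191 -0.1972  0.0029]
0.75 [ 0.4149 -0.3296 -0.002 ]
0.88 6511 321 236 [ 0.415 -0.195]
0.82 2199 195 354 [ 0.417 -0.312]
0.53 111 433 368 [ 0.534 -0.209]
npix 6511
jar x 0.4102 y -0.1916 rib 1.120 IoU 0.871
time: 12.22
tool_pos: [0.4639, -0.243, 0.15]
tool_rot: [-3.141, -0.001, 2.361]
contact_force: [0.5, 0.6, -0.3]
gripper_width: 1.0
grip_force: 0.0
0.74 [ 4.144e-01 -3.294e-01 -1.000e-04]
0.66 [ 0.6616 -0.0883  0.0009]
0.6 [ 0.418  -0.1936 -0.0006]
0.92 2582 217 207 [ 0.413 -0.331]
0.87 2255 324 105 [ 0.418 -0.193]
0.6 3759 581 213 [ 0.664 -0.088]
npix 2255
jar x 0.4182 y -0.1934 rib 1.420 IoU 0.943
```

View pics/jA6_c.png

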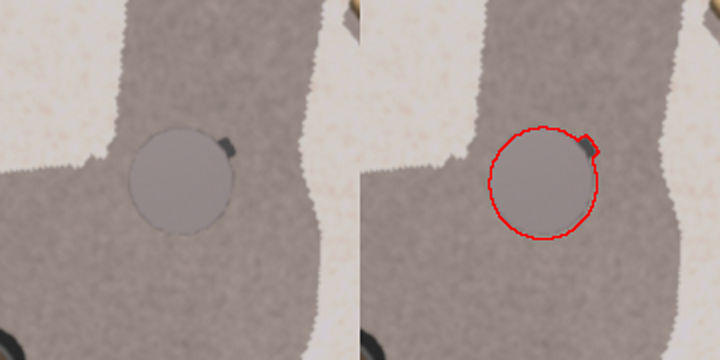

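```bash
python3 -c "
from h import *
mv(.4182,-.1934,.024,2.36)"
```

```text
shift [0.1696 0.0076 0.3159] turn [0.     0.     0.0001] rows>=2.3 q6 -1.22
```

```bash
python3 -m handwheel '[[1,0.17,0.0076,0,0,0,0],[1,0.17,0.0076,0,0,0,0],[1,0.17,0.0076,0,0,0,0],[1,0.17,0.0076,0.2,0,0,0],[1,0.17,0.0076,0.315,0,0,0],[1,0.17,0.0076,0.315,0,0,0],[0.55,0.17,0.0076,0.315,0,0,0],[0.55,0.17,0.0076,0.315,0,0,0],[0.55,0.17,0.0076,0.315,0,0,0],[0.55,0.17,0.0076,0.315,0,0,0],[0.55,0.17,0.0076,0.315,0,0,0],[0.55,0.17,0.0076,0.315,0,0,0]]'; python3 -m handwheel '[[0.45,0,0,0,0,0,0],[0.45,0,0,0,0,0,0]]';python3 -m handwheel '[[0.45,0,0,0,0,0,0],[0.45,0,0,0,0,0,0]]'; python3 -c "
from h import *
cv2.imwrite('pics/x2.png',snap('wrist')[0][100:400,170:470,::-1])"
```

```text
time: 13.88
tool_pos: [0.4184, -0.1938, 0.0242]
tool_rot: [3.142, 0.0, 2.36]
contact_force: [0.1, -0.6, 0.1]
gripper_width: 0.553
grip_force: 0.0
time: 14.12
tool_pos: [0.4185, -0.1938, 0.0241]
tool_rot: [3.142, 0.0, 2.36]
contact_force: [-0.7, 0.5, 0.2]
gripper_width: 0.462
grip_force: 30.0
time: 14.38
tool_pos: [0.4185, -0.1938, 0.0241]
tool_rot: [3.142, 0.0, 2.36]
contact_force: [0.9, 0.6, 0.9]
gripper_width: 0.461
grip_force: 30.0
```

View pics/x2.png

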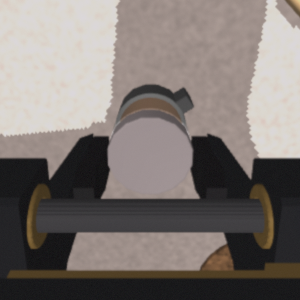

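```bash
sed -i 's/uv(k,0),uv(k,.06)/uv(k,Z),uv(k,Z+.06)/;s/uv(q,0),uv(q,.02)/uv(q,Z),uv(q,Z+.02)/;s/^name=.*/name=sys.argv[1];Z=float(sys.argv[4]) if len(sys.argv)>4 else 0/' jar.py
sed -i "s/mean(),.03)\[:2\]-tgt/mean(),Z+.03)[:2]-tgt/" jar.py
python3 jar.py g0 .418 -.193 | tail -1
python3 -m handwheel '[[0.4,0,0,-0.1,0,0,0],[0.4,0,0,-0.4,0,0,0],[0.4,0,0,-0.4,0,0,0],[0.4,0,0,-0.4,0,0,0],[0.4,0,0,-0.4,0,0,0]]'
python3 jar.py g1 .418 -.193 .16| tail -1;python3 jar.py g2 .418 -.193 .16| tail -1; python3 -c "
from h import *
mv(.4545,.2167,.2,1.57)"
```

```text
jar x 0.4170 y -0.1931 rib 1.298 IoU 0.935
time: 15.2
tool_pos: [0.4179, -0.1934, 0.183]
tool_rot: [-3.141, -0.002, 2.36]
contact_force: [-0.1, -0.9, -2.3]
gripper_width: 0.463
grip_force: 30.0
jar x 0.4162 y -0.1925 rib 1.322 IoU 0.945
jar x 0.4160 y -0.1926 rib 1.322 IoU 0.951
shift [ 0.6581  0.7922 -0.0408] turn [-1.000e-04 -2.000e-04  1.258e-01] rows>=6.6 q6 0.45
```

```bash
cat > wl.py <<'E'
import sys
from h import *
from scipy.optimize import minimize
im,m,T=snap('wrist','wl'+str(np.random.randint(9999)));im=im.astype(float);Ti=np.linalg.inv(T)
src=open('wells.py').read();exec(src[src.index('sat='):src.index('for x,y,a in')])
N={1:(.4545,.2167,.37),2:(.4567,.1447,2.335),3:(.4578,.0725,-2.58),4:(.4586,.0004,.53)}
for k in map(int,sys.argv[1:]):
    x,y,a=N[k];u,v=proj(m,T,[x,y,.02]).astype(int);sl=np.s_[max(v-50,0):v+50,max(u-50,0):u+50]
    f=lambda p:1-(lambda r:(r&mask[sl]).sum()/(r|mask[sl]).sum())((render(p*[.001,.001,.1],mask.shape)[sl]>0))
    x0=np.array([x*1e3,y*1e3,a*10]);r=minimize(f,x0,method='Nelder-Mead',options=dict(initial_simplex=x0+np.array([[0,0,0],[3,0,0],[0,3,0],[0,0,2]])))
    print(k,np.round(r.x*[1,1,.1],2),'IoU',round(1-r.fun,3))
E
python3 -m handwheel '[[0.4,0.6,0.65,-0.15,0,0,0.126],[0.4,0.5,0.65,-0.15,0,0,0.126],[0.4,0.5,0.65,-0.15,0,0,0.126],[0.4,0.5,0.65,-0.15,0,0,0.126],[0.4,0.5,0.65,-0.15,0,0,0.126],[0.4,0.5,0.65,-0.15,0,0,0.126],[0.4,0.5,0.65,-0.15,0,0,0.126],[0.4,0.5,0.65,-0.15,0,0,0.126]]'; python3 wl.py 1 2 3; python3 wl.py 1 2 3; python3 -c "
from h import *
s=bot.read_state();print(s['tool_pos'],s['tool_rot'])"
```

```text
time: 16.5
tool_pos: [0.4593, 0.1313, 0.2435]
tool_rot: [-3.14, 0.0, 1.569]
contact_force: [0.4, -0.6, -1.6]
gripper_width: 0.461
grip_force: 30.0
1 [4.5466e+02 2.1663e+02 3.6000e-01] IoU 0.281
2 [456.29 144.04   2.34] IoU 0.204
3 [458.11  66.89  -2.96] IoU 0.173
1 [4.5575e+02 2.1656e+02 3.9000e-01] IoU 0.28
2 [456.78 144.37   2.34] IoU 0.203
3 [460.3   65.31  -2.47] IoU 0.161
[0.45947033 0.130552   0.24369797] [-3.14072143e+00  2.31923948e-04  1.56697346e+00]
```

```bash
for i in 1 2; do python3 jar.py g3$i .4593 .133 .22| tail -1; done; python3 -c "
from h import *
mv(.455,.2149,.06,1.415)"
```

```text
jar x 0.4592 y 0.1314 rib 0.563 IoU 0.944
jar x 0.4595 y 0.1313 rib 0.566 IoU 0.944
shift [ 0.2093 -0.0121  0.4603] turn [-0.      0.      0.0243] rows>=3.2 q6 0.60
```

```bash
python3 -m handwheel '[[0.4,0.2115,-0.011,0,0,0,0.0275],[0.4,0.2115,-0.011,0,0,0,0.0275],[0.4,0.2115,-0.011,0.2,0,0,0.0275],[0.4,0.2115,-0.011,0.4,0,0,0.0275],[0.4,0.2115,-0.011,0.46,0,0,0.0275],[0.4,0.2115,-0.011,0.46,0,0,0.0275],[0.4,0.2115,-0.011,0.46,0,0,0.0275],[0.4,0.2115,-0.011,0.46,0,0,0.0275]]'; python3 -c "
from h import *
mv(.455,.2158,.036,1.395)"
```

```text
time: 17.9
tool_pos: [0.4567, 0.2166, 0.0625]
tool_rot: [3.138, -0.002, 1.396]
contact_force: [0.5, 0.3, -1.6]
gripper_width: 0.462
grip_force: 30.0
shift [-0.0027 -0.0041  0.0663] turn [ 0.0006 -0.0003  0.0001] rows>=0.4 q6 0.62
```

```bash
python3 -m handwheel '[[0.4,-0.0025,-0.004,0,0,0,0],[0.4,-0.0025,-0.004,0.015,0,0,0],[0.4,-0.0025,-0.004,0.025,0,0,0],[0.4,-0.0025,-0.004,0.035,0,0,0],[0.4,-0.0025,-0.004,0.035,0,0,0]]'; python3 -c "
from h import *
mv(.455,.2158,.036,1.395)"
```

```text
time: 18.52
tool_pos: [0.4534, 0.2155, 0.0457]
tool_rot: [-3.141, 0.0, 1.396]
contact_force: [0.5, 0.0, -1.6]
gripper_width: 0.464
grip_force: 30.0
shift [0.0014 0.0038 0.0243] turn [-0.0001  0.      0.0001] rows>=0.2 q6 0.62
```

```bash
python3 -m handwheel '[[0.4,0,0,0.008,0,0,0],[0.4,0,0,0.016,0,0,0],[0.4,0,0,0.022,0,0,0],[0.4,0,0,0.026,0,0,0],[0.4,0,0,0.026,0,0,0]]'
```

```text
time: 19.15
tool_pos: [0.4537, 0.2156, 0.036]
tool_rot: [3.141, -0.0, 1.396]
contact_force: [-1.3, -0.5, 2.4]
gripper_width: 0.465
grip_force: 30.0
```

```bash
python3 -m handwheel '[[0.7,0,0,0,0,0,0],[0.7,0,0,0,0,0,0],[0.7,0,0,0,0,0,0],[0.7,0,0,-0.1,0,0,0],[0.7,0,0,-0.4,0,0,0],[0.7,0,0,-0.4,0,0,0],[0.7,0,0,-0.4,0,0,0],[0.7,0,0,-0.4,0,0,0]]'; python3 -c "
from h import *
mv(.435,-.1,.2,1.395)"
```

```text
time: 20.15
tool_pos: [0.4531, 0.2154, 0.1947]
tool_rot: [-3.14, 0.001, 1.396]
contact_force: [-0.9, 0.5, 0.1]
gripper_width: 0.701
grip_force: 0.0
shift [-0.7844  0.0928 -0.013 ] turn [-0.0002  0.0001  0.0001] rows>=5.1 q6 -0.05
```

```bash
python3 -m handwheel '[[1,-0.78,0.09,0,0,0,0],[1,-0.78,0.09,0,0,0,0],[1,-0.78,0.09,0,0,0,0],[1,-0.78,0.09,0,0,0,0],[1,-0.78,0.09,0,0,0,0],[1,-0.78,0.09,0,0,0,0],[1,-0.78,0.09,0,0,0,0],[1,-0.78,0.09,0,0,0,0]]'; python3 wl.py 1 2 3 4;python3 -c "
from h import *
mv(.405,-.40,.15,1.395)"
```

```text
time: 21.15
tool_pos: [0.4346, -0.0966, 0.1952]
tool_rot: [-3.14, -0.0, 1.398]
contact_force: [-0.3, -0.1, -0.1]
gripper_width: 1.001
grip_force: 0.0
1 [4.545e+02 2.167e+02 3.700e-01] IoU 0.0
2 [456.7  144.7    2.34] IoU 0.0
3 [458.54  74.48  -2.52] IoU 0.471
4 [4.5959e+02 1.9000e-01 5.3000e-01] IoU 0.453
shift [-0.7598  0.0574  0.1131] turn [-0.0001 -0.0001  0.0005] rows>=4.9 q6 -0.60
```

```bash
python3 -m handwheel '[[1,-0.76,0.057,0.113,0,0,0],[1,-0.76,0.057,0.113,0,0,0],[1,-0.76,0.057,0.113,0,0,0],[1,-0.76,0.057,0.113,0,0,0],[1,-0.76,0.057,0.113,0,0,0],[1,-0.76,0.057,0.113,0,0,0],[1,-0.76,0.057,0.113,0,0,0],[1,-0.76,0.057,0.113,0,0,0]]'; for i in 1 2; do python3 jar.py c$i .413 -.331|tail -1;done;python3 -c "
from h import *
mv(.413,-.331,.024,1.395)"
```

```text
time: 22.2
tool_pos: [0.405, -0.3999, 0.151]
tool_rot: [3.141, 0.0, 1.398]
contact_force: [-0.4, -0.0, -0.1]
gripper_width: 1.0
grip_force: 0.0
jar x 0.4128 y -0.3314 rib 0.364 IoU 0.916
jar x 0.4132 y -0.3311 rib 0.399 IoU 0.913
shift [ 0.1761 -0.0093  0.3168] turn [0.     0.     0.0002] rows>=2.3 q6 -0.50
```

```bash
python3 -m handwheel '[[1,0.176,-0.009,0,0,0,0],[1,0.176,-0.009,0,0,0,0],[1,0.176,-0.009,0,0,0,0],[1,0.176,-0.009,0.2,0,0,0],[1,0.176,-0.009,0.317,0,0,0],[0.6,0.176,-0.009,0.317,0,0,0],[0.4,0.176,-0.009,0.317,0,0,0],[0.4,0.176,-0.009,0.317,0,0,0],[0.4,0.176,-0.009,0.317,0,0,0],[0.4,0.176,-0.009,0.317,0,0,0],[0.4,0.176,-0.009,0.317,0,0,0],[0.4,0.176,-0.009,0.317,0,0,0]]'; python3 -m handwheel '[[0.4,0,0,0,0,0,0],[0.4,0,0,0,0,0,0],[0.4,0,0,0,0,0,0]]'
```

```text
time: 24.0
tool_pos: [0.4132, -0.3317, 0.0246]
tool_rot: [3.141, 0.001, 1.396]
contact_force: [-1.6, 0.6, 6.9]
gripper_width: 0.46
grip_force: 30.0
time: 24.38
tool_pos: [0.4132, -0.3317, 0.0246]
tool_rot: [3.141, 0.001, 1.396]
contact_force: [-1.7, 0.6, 5.7]
gripper_width: 0.459
grip_force: 30.0
```

```bash
python3 -m handwheel '[[0.4,0,0,-0.1,0,0,0],[0.4,0,0,-0.4,0,0,0],[0.4,0,0,-0.4,0,0,0],[0.4,0,0,-0.4,0,0,0],[0.4,0.8,-0.1,-0.4,0,0,0.026],[0.4,0.8,-0.1,-0.4,0,0,-0.026],[0.4,0.8,-0.1,-0.4,0,0,-0.026],[0.4,0.8,-0.1,-0.4,0,0,-0.026],[0.4,0.8,-0.1,-0.4,0,0,-0.026],[0.4,0.8,-0.1,-0.4,0,0,-0.026],[0.4,0.8,-0.1,-0.4,0,0,-0.026],[0.4,0.8,-0.1,-0.4,0,0,-0.026]]'; python3 -m handwheel '[[0.4,0,0,0,0,0,0],[0.4,0,0,0,0,0,0]]'; for i in 1 2 3; do python3 jar.py c3$i .43 -.013 .16|tail -1;done;python3 -c "
from h import *
s=bot.read_state();print(s['tool_pos'],s['tool_rot'])
mv(.459,-.0003,.060,1.56)"
```

```text
time: 25.88
tool_pos: [0.4292, -0.0104, 0.1833]
tool_rot: [-3.141, -0.0, 1.558]
contact_force: [-0.5, 0.4, -0.1]
gripper_width: 0.461
grip_force: 30.0
time: 26.12
tool_pos: [0.4293, -0.0099, 0.1836]
tool_rot: [-3.141, -0.0, 1.558]
contact_force: [-0.5, 0.2, -1.2]
gripper_width: 0.457
grip_force: 30.0
jar x 0.4288 y -0.0085 rib 0.500 IoU 0.939
jar x 0.4284 y -0.0081 rib 0.486 IoU 0.953
jar x 0.4286 y -0.0079 rib 0.529 IoU 0.954
[ 0.42925777 -0.00919718  0.18372375] [-3.14158052e+00 -2.81636593e-05  1.55926406e+00]
shift [0.0231 0.0741 0.3093] turn [-0.     -0.     -0.0001] rows>=2.0 q6 0.01
```

```bash
python3 -m handwheel '[[0.4,0.022,0.074,0,0,0,-0.004],[0.4,0.022,0.074,0,0,0,-0.004],[0.4,0.022,0.074,0.15,0,0,-0.004],[0.4,0.022,0.074,0.28,0,0,-0.004],[0.4,0.022,0.074,0.31,0,0,-0.004],[0.4,0.022,0.074,0.31,0,0,-0.004],[0.4,0.022,0.074,0.31,0,0,-0.004]]'; python3 -c "
from h import *
mv(.459,-.0008,.046,1.583)"
```

```text
time: 27.45
tool_pos: [0.4601, -0.0011, 0.0615]
tool_rot: [3.138, 0.001, 1.584]
contact_force: [-1.0, -0.8, -1.2]
gripper_width: 0.464
grip_force: 30.0
shift [ 0.0008 -0.0028  0.0388] turn [0.0005 0.0001 0.0002] rows>=0.2 q6 -0.01
```

```bash
python3 -m handwheel '[[0.4,0.001,-0.001,0.01,0,0,0],[0.4,0.001,-0.001,0.02,0,0,0],[0.4,0.001,-0.001,0.03,0,0,0],[0.4,0.001,-0.001,0.038,0,0,0],[0.4,0.001,-0.001,0.038,0,0,0]]'
```

```text
time: 28.08
tool_pos: [0.4584, -0.0004, 0.0443]
tool_rot: [-3.141, -0.0, 1.584]
contact_force: [0.3, -0.7, -1.6]
gripper_width: 0.46
grip_force: 30.0
```

Free entry again; continue to the floor, release and lift.

```bash
python3 -m handwheel '[[0.4,0,0,0.008,0,0,0],[0.4,0,0,0.016,0,0,0],[0.4,0,0,0.02,0,0,0],[0.4,0,0,0.021,0,0,0],[0.4,0,0,0.021,0,0,0]]'; python3 -m handwheel '[[0.7,0,0,0,0,0,0],[0.7,0,0,0,0,0,0],[0.7,0,0,0,0,0,0],[0.7,0,0,0,0,0,0],[0.7,0,0,-0.1,0,0,0],[0.7,0,0,-0.35,0,0,0],[1,0,0,-0.35,0,0,0],[1,0,0,-0.35,0,0,0],[1,0,0,-0.35,0,0,0]]';python3 -c "
from h import *
mv(.585,-.09,.16,0.0)
mv(.62,-.03,.16,-.9)"
```

```text
time: 28.7
tool_pos: [0.4586, -0.0007, 0.0366]
tool_rot: [3.142, 0.001, 1.585]
contact_force: [-2.3, -2.0, 6.3]
gripper_width: 0.463
grip_force: 30.0
time: 29.82
tool_pos: [0.458, -0.0003, 0.1751]
tool_rot: [-3.14, -0.0, 1.584]
contact_force: [0.8, -0.5, -0.4]
gripper_width: 0.995
grip_force: 0.0
shift [-0.2286  0.3144  0.0371] turn [-3.000e-04  1.000e-04  2.521e-01] rows>=8.5 q6 1.42
shift [-0.0798  0.4039  0.037 ] turn [-2.000e-04  3.000e-04  3.954e-01] rows>=13.3 q6 2.42
```

```bash
python3 -m handwheel '[[1,-0.23,0.314,0.035,0,0,0.252],[1,-0.23,0.314,0.035,0,0,0.252],[1,-0.23,0.314,0.035,0,0,0.252],[1,-0.23,0.314,0.035,0,0,0.252],[1,-0.23,0.314,0.035,0,0,0.252],[1,-0.23,0.314,0.035,0,0,0.252],[1,-0.23,0.314,0.035,0,0,0.252],[1,-0.23,0.314,0.035,0,0,0.252],[1,-0.23,0.314,0.035,0,0,0.252],[1,-0.23,0.314,0.035,0,0,0.252],[1,-0.23,0.314,0.035,0,0,0.252]]'; for i in 1 2; do python3 jar.py d$i .664 -.088;python3 jar.py e$i .656 .048|tail -1;done
```

```text
time: 31.2
tool_pos: [0.5851, -0.0906, 0.1612]
tool_rot: [-3.141, 0.001, 0.003]
contact_force: [0.2, -0.8, 0.6]
gripper_width: 1.0
grip_force: 0.0
0.94 [ 4.593e-01 -4.000e-04  1.190e-02]
0.65 [ 0.6623 -0.0883 -0.0024]
0.6 [0.6532 0.0453 0.0028]
0.86 3285 162 102 [0.655 0.051]
0.74 2150 315 91 [ 0.664 -0.087]
0.68 819 238 286 [ 0.465 -0.005]
npix 2150
jar x 0.6626 y -0.0871 rib -2.400 IoU 0.939
jar x 0.6542 y 0.0485 rib -1.900 IoU 0.948
0.81 [0.4582 0.0015 0.0116]
0.74 [ 0.6567  0.046  -0.0017]
0.67 [ 6.658e-01 -8.670e-02  1.000e-04]
0.97 2164 315 92 [ 0.663 -0.087]
0.96 818 239 286 [ 0.465 -0.005]
0.89 3169 163 102 [0.655 0.05 ]
npix 2164
jar x 0.6627 y -0.0872 rib -2.449 IoU 0.954
jar x 0.6542 y 0.0486 rib -1.855 IoU 0.961
```

```bash
python3 -c "
from h import *
mv(.6627,-.0872,.16,2.56)"
```

```text
shift [ 0.1933 -0.0085  0.0054] turn [ 0.      0.     -0.4073] rows>=13.7 q6 -1.12
```

```bash
python3 -m handwheel '[[1,0.194,-0.0085,0,0,0,-0.407],[1,0.194,-0.0085,0,0,0,-0.407],[1,0.194,-0.0085,0,0,0,-0.407],[1,0.194,-0.0085,0,0,0,-0.407],[1,0.194,-0.0085,0,0,0,-0.407],[1,0.194,-0.0085,0,0,0,-0.407],[1,0.194,-0.0085,0,0,0,-0.407],[1,0.194,-0.0085,0,0,0,-0.407],[1,0.194,-0.0085,0,0,0,-0.407],[1,0.194,-0.0085,0,0,0,-0.407],[1,0.194,-0.0085,0,0,0,-0.407],[1,0.194,-0.0085,0,0,0,-0.407]]'; python3 -c "
from h import *
mv(.6627,-.0872,.024,2.56)"
```

```text
time: 33.3
tool_pos: [0.663, -0.0872, 0.1621]
tool_rot: [-3.142, -0.0, 2.257]
contact_force: [-0.9, 0.2, -0.8]
gripper_width: 0.998
grip_force: 0.0
shift [ 0.0005 -0.0005  0.3452] turn [ 0.     -0.     -0.0482] rows>=2.2 q6 -1.12
```

```bash
python3 -m handwheel '[[1,0,0,0,0,0,-0.048],[1,0,0,0,0,0,-0.048],[1,0,0,0.15,0,0,-0.048],[1,0,0,0.3,0,0,-0.048],[0.7,0,0,0.344,0,0,-0.048],[0.4,0,0,0.344,0,0,-0.048],[0.4,0,0,0.344,0,0,-0.048],[0.4,0,0,0.344,0,0,-0.048],[0.4,0,0,0.344,0,0,-0.048],[0.4,0,0,0.344,0,0,-0.048],[0.4,0,0,0.344,0,0,-0.048],[0.4,0,0,0.344,0,0,-0.048]]'; python3 -m handwheel '[[0.4,0,0,0,0,0,0],[0.4,0,0,0,0,0,0],[0.4,0,0,0,0,0,0]]'
```

```text
time: 34.8
tool_pos: [0.6636, -0.0873, 0.0256]
tool_rot: [3.141, 0.002, 2.553]
contact_force: [0.4, 2.2, 6.3]
gripper_width: 0.461
grip_force: 30.0
time: 35.17
tool_pos: [0.6636, -0.0873, 0.0256]
tool_rot: [3.141, 0.002, 2.553]
contact_force: [0.4, 1.1, 6.7]
gripper_width: 0.465
grip_force: 30.0
```

```bash
python3 -m handwheel '[[0.4,0,0,-0.1,0,0,0],[0.4,0,0,-0.4,0,0,0],[0.4,0,0,-0.4,0,0,0],[0.4,0,0,-0.4,0,0,0]]'; python3 -c "
from h import *
mv(.4584,.0722,.185,2.43)"
```

```text
time: 35.67
tool_pos: [0.6645, -0.0877, 0.1896]
tool_rot: [3.139, 0.008, 2.553]
contact_force: [0.0, 0.2, -1.7]
gripper_width: 0.462
grip_force: 30.0
shift [0.6506 0.046  0.0061] turn [0.0005 0.0013 0.0195] rows>=4.2 q6 -0.70
```

```bash
python3 -m handwheel '[[0.4,0.65,0.046,0,0,0,0.0195],[0.4,0.65,0.046,0,0,0,0.0195],[0.4,0.65,0.046,0,0,0,0.0195],[0.4,0.65,0.046,0,0,0,0.0195],[0.4,0.65,0.046,0,0,0,0.0195],[0.4,0.65,0.046,0,0,0,0.0195],[0.4,0.65,0.046,0,0,0,0.0195],[0.4,0.65,0.046,0,0,0,0.0195],[0.4,0.65,0.046,0,0,0,0.0195]]'; for i in 1 2 3; do python3 jar.py dd$i .458 .072 .16|tail -1;done;python3 -c "
from h import *
s=bot.read_state();print(s['tool_pos'],s['tool_rot'])
mv(.4584,.0722,.060,2.43)"
```

```text
time: 36.8
tool_pos: [0.4574, 0.0721, 0.1843]
tool_rot: [-3.141, -0.0, 2.429]
contact_force: [0.2, 0.3, -0.4]
gripper_width: 0.465
grip_force: 30.0
jar x 0.4559 y 0.0724 rib -2.506 IoU 0.933
jar x 0.4559 y 0.0720 rib -2.506 IoU 0.930
jar x 0.4560 y 0.0724 rib -2.555 IoU 0.935
[0.45703841 0.07255446 0.18455181] [3.14156599e+00 5.18357573e-05 2.43002573e+00]
shift [-0.0031  0.0015  0.3114] turn [0. 0. 0.] rows>=2.0 q6 -0.70
```

```bash
python3 -m handwheel '[[0.4,-0.0035,0.0035,0,0,0,0.004],[0.4,-0.0035,0.0035,0.15,0,0,0.004],[0.4,-0.0035,0.0035,0.28,0,0,0.004],[0.4,-0.0035,0.0035,0.311,0,0,0.004],[0.4,-0.0035,0.0035,0.311,0,0,0.004],[0.4,-0.0035,0.0035,0.311,0,0,0.004],[0.4,-0.0035,0.0035,0.33,0,0,0.004],[0.4,-0.0035,0.0035,0.345,0,0,0.004],[0.4,-0.0035,0.0035,0.345,0,0,0.004],[0.4,-0.0035,0.0035,0.345,0,0,0.004]]'
```

```text
time: 38.5
tool_pos: [0.4591, 0.0727, 0.0466]
tool_rot: [3.142, 0.0, 2.405]
contact_force: [0.4, 0.1, -0.8]
gripper_width: 0.462
grip_force: 30.0
```

```bash
python3 -m handwheel '[[0.4,0,0,0.008,0,0,0],[0.4,0,0,0.016,0,0,0],[0.4,0,0,0.022,0,0,0],[0.4,0,0,0.024,0,0,0],[0.4,0,0,0.024,0,0,0]]'
```

```text
time: 39.12
tool_pos: [0.4592, 0.0727, 0.0375]
tool_rot: [3.141, 0.0, 2.405]
contact_force: [-2.7, 0.0, 8.8]
gripper_width: 0.46
grip_force: 30.0
```

```bash
python3 -m handwheel '[[0.6,0,0,0,0,0,0],[0.6,0,0,0,0,0,0],[0.6,0,0,0,0,0,0],[0.6,0,0,-0.1,0,0,0],[0.6,0,0,-0.37,0,0,0],[1,0,0,-0.37,0,0,0],[1,0,0,-0.37,0,0,0],[1,0,0,-0.37,0,0,0]]';python3 -c "
from h import *
mv(.6542,.0485,.185,-2.68)"
```

```text
time: 40.12
tool_pos: [0.4585, 0.0727, 0.1839]
tool_rot: [-3.141, -0.001, 2.405]
contact_force: [-0.6, -1.0, 0.2]
gripper_width: 0.919
grip_force: 0.0
shift [-0.4031  0.2839 -0.0036] turn [-0.     -0.0003 -0.1907] rows>=6.4 q6 -1.96
```

```bash
python3 -m handwheel '[[1,-0.403,0.284,0,0,0,-0.19],[1,-0.403,0.284,0,0,0,-0.19],[1,-0.403,0.284,0,0,0,-0.19],[1,-0.403,0.284,0,0,0,-0.19],[1,-0.403,0.284,0,0,0,-0.19],[1,-0.403,0.284,0,0,0,-0.19],[1,-0.403,0.284,0,0,0,-0.19],[1,-0.403,0.284,0,0,0,-0.19],[1,-0.403,0.284,0,0,0,-0.19]]';for i in 1 2; do python3 jar.py e3$i .654 .0485|tail -1;done;python3 -c "
from h import *
mv(.6542,.0485,.024,-2.68)"
```

```text
time: 41.25
tool_pos: [0.6545, 0.0485, 0.1838]
tool_rot: [3.141, -0.001, -2.686]
contact_force: [0.5, 0.5, 0.5]
gripper_width: 0.999
grip_force: 0.0
jar x 0.6546 y 0.0483 rib -1.804 IoU 0.916
jar x 0.6548 y 0.0476 rib -1.896 IoU 0.932
shift [0.0012 0.0005 0.4022] turn [-0.     -0.     -0.0008] rows>=2.6 q6 -1.96
```

```bash
python3 -m handwheel '[[1,0.001,0,0.15,0,0,0],[1,0.001,0,0.3,0,0,0],[1,0.001,0,0.4,0,0,0],[0.7,0.001,0,0.4,0,0,0],[0.4,0.001,0,0.4,0,0,0],[0.4,0.001,0,0.4,0,0,0],[0.4,0.001,0,0.4,0,0,0],[0.4,0.001,0,0.4,0,0,0],[0.4,0.001,0,0.4,0,0,0],[0.4,0.001,0,0.4,0,0,0],[0.4,0.001,0,0.4,0,0,0],[0.4,0.001,0,0.4,0,0,0]]'; python3 -m handwheel '[[0.4,0,0,0,0,0,0],[0.4,0,0,-0.1,0,0,0],[0.4,0,0,-0.4,0,0,0],[0.4,0,0,-0.4,0,0,0],[0.4,0,0,-0.4,0,0,0],[0.4,0,0,-0.4,0,0,0]]';python3 -c "
from h import *
mv(.4569,.144,.185,1.535)"
```

```text
time: 43.05
tool_pos: [0.6547, 0.0484, 0.0255]
tool_rot: [-3.141, 0.001, -2.684]
contact_force: [-1.1, 0.9, 5.4]
gripper_width: 0.461
grip_force: 30.0
time: 43.8
tool_pos: [0.6538, 0.0483, 0.1834]
tool_rot: [3.14, -0.002, -2.685]
contact_force: [-0.6, -0.2, -2.2]
gripper_width: 0.464
grip_force: 30.0
shift [ 0.3362  0.4319 -0.0028] turn [-2.000e-04 -4.000e-04  3.284e-01] rows>=11.0 q6 0.34
```

```bash
python3 -m handwheel '[[0.4,0.336,0.432,-0.02,0,0,0.328],[0.4,0.336,0.432,-0.02,0,0,0.328],[0.4,0.336,0.432,-0.02,0,0,0.328],[0.4,0.336,0.432,-0.02,0,0,0.328],[0.4,0.336,0.432,0,0,0,0.328],[0.4,0.336,0.432,0,0,0,0.328],[0.4,0.336,0.432,0,0,0,0.328],[0.4,0.336,0.432,0,0,0,0.328],[0.4,0.336,0.432,0,0,0,0.328],[0.4,0.336,0.432,0,0,0,0.328],[0.4,0.336,0.432,0,0,0,0.328],[0.4,0.336,0.432,0,0,0,0.328]]'; python3 -m handwheel '[[0.4,0,0,0,0,0,0],[0.4,0,0,0,0,0,0]]';for i in 1 2 3; do python3 jar.py ee$i .457 .144 .16|tail -1;done;python3 -c "
from h import *
s=bot.read_state();print(s['tool_pos'],s['tool_rot'])
mv(.4569,.144,.060,1.535)"
```

```text
time: 45.3
tool_pos: [0.4568, 0.144, 0.1834]
tool_rot: [-3.138, 0.0, 1.539]
contact_force: [-0.1, -0.8, -1.2]
gripper_width: 0.46
grip_force: 30.0
time: 45.55
tool_pos: [0.4573, 0.1441, 0.1846]
tool_rot: [-3.141, 0.0, 1.54]
contact_force: [-0.3, -0.2, -1.4]
gripper_width: 0.462
grip_force: 30.0
jar x 0.4568 y 0.1425 rib 2.313 IoU 0.951
jar x 0.4570 y 0.1429 rib 2.335 IoU 0.955
jar x 0.4572 y 0.1426 rib 2.332 IoU 0.934
[0.4575263  0.14407967 0.18495668] [ 3.14150475e+00 -2.09924841e-06  1.53798683e+00]
shift [-3.000e-04 -1.600e-03  3.124e-01] turn [ 0.     -0.      0.0005] rows>=2.0 q6 0.34
```

```bash
python3 -m handwheel '[[0.4,0.0037,-0.001,0,0,0,-0.001],[0.4,0.0037,-0.001,0.15,0,0,-0.001],[0.4,0.0037,-0.001,0.28,0,0,-0.001],[0.4,0.0037,-0.001,0.311,0,0,-0.001],[0.4,0.0037,-0.001,0.311,0,0,-0.001],[0.4,0.0037,-0.001,0.311,0,0,-0.001],[0.4,0.0037,-0.001,0.33,0,0,-0.001],[0.4,0.0037,-0.001,0.345,0,0,-0.001],[0.4,0.0037,-0.001,0.345,0,0,-0.001],[0.4,0.0037,-0.001,0.345,0,0,-0.001]]'
```

```text
time: 47.25
tool_pos: [0.4572, 0.1456, 0.0469]
tool_rot: [-3.141, -0.0, 1.544]
contact_force: [-0.6, 0.4, -1.1]
gripper_width: 0.46
grip_force: 30.0
```

```bash
python3 -m handwheel '[[0.4,0,0,0.008,0,0,0],[0.4,0,0,0.016,0,0,0],[0.4,0,0,0.022,0,0,0],[0.4,0,0,0.024,0,0,0],[0.4,0,0,0.024,0,0,0]]'; python3 -m handwheel '[[0.65,0,0,0,0,0,0],[0.65,0,0,0,0,0,0],[0.65,0,0,0,0,0,0],[0.65,0,0,-0.1,0,0,0],[0.65,0,0,-0.37,0,0,0],[0.65,0,0,-0.37,0,0,0],[0.65,0,0,-0.37,0,0,0],[0.65,0,0,-0.37,0,0,0]]';python3 - <<'E'
from h import *
im,m,T=snap('side','side1')
for l in ['jar1','bar_knob','bar_hinge','pin_top']:
    for d in bot.spot_point('side',l)[:6]: print(l,round(d['score'],2),np.round(w(T,d['point']),4))
im,m,T=snap('wrist','w1')
for l in ['jar1','bar_knob','bar_hinge','pin_top']:
    for d in bot.spot_point('wrist',l)[:6]: print('w',l,round(d['score'],2),np.round(w(T,d['point']),4))
a=cv2.imread('pics/side1.png')[130:310,250:450];b=cv2.imread('pics/w1.png')
cv2.imwrite('pics/s1.png',np.hstack([cv2.resize(a,(400,360),interpolation=cv2.INTER_CUBIC),cv2.copyMakeBorder(cv2.resize(b,(400,250)),0,110,0,0,0)]))
E
```

```text
time: 47.88
tool_pos: [0.4573, 0.1456, 0.0375]
tool_rot: [3.141, -0.0, 1.544]
contact_force: [-0.6, -0.1, 3.0]
gripper_width: 0.46
grip_force: 30.0
time: 48.88
tool_pos: [0.4566, 0.1455, 0.1843]
tool_rot: [-3.14, 0.0, 1.544]
contact_force: [-0.2, 0.1, -0.5]
gripper_width: 0.652
grip_force: 0.0
jar1 0.89 [0.4577 0.1413 0.0149]
jar1 0.73 [0.4582 0.0736 0.0122]
jar1 0.56 [0.4528 0.2181 0.0092]
jar1 0.46 [4.524e-01 2.000e-04 1.090e-02]
bar_knob 0.95 [0.5888 0.2155 0.1055]
bar_knob 0.19 [0.4609 0.1404 0.0131]
bar_hinge 0.61 [0.4527 0.2885 0.0893]
pin_top 0.6 [0.7507 0.1178 0.1107]
w jar1 0.91 [0.4564 0.0727 0.0123]
w jar1 0.77 [0.4581 0.0024 0.0095]
w jar1 0.7 [0.4526 0.2147 0.0105]
w jar1 0.56 [0.4582 0.1417 0.0134]
w bar_knob 0.63 [0.585  0.2118 0.1086]
w bar_hinge 0.93 [0.4529 0.2854 0.0816]
w pin_top 0.29 [0.4551 0.2881 0.0807]
```

View pics/s1.png

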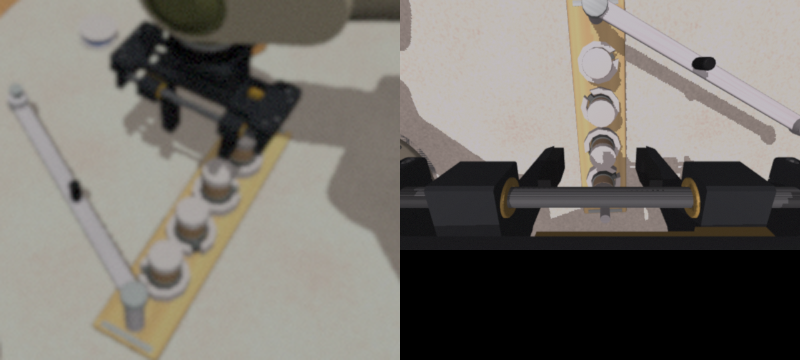

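```bash
python3 -c "
from h import *
mv(.586,.212,.18,2.1)"
```

```text
shift [0.1746 0.3176 0.0128] turn [-0.     -0.     -0.0885] rows>=3.0 q6 -0.18
```

```bash
python3 -m handwheel '[[0.65,0.175,0.318,0.01,0,0,-0.0885],[0.65,0.175,0.318,0.01,0,0,-0.0885],[0.65,0.175,0.318,0.01,0,0,-0.0885],[0.65,0.175,0.318,0.01,0,0,-0.0885],[0.65,0.175,0.318,0.01,0,0,-0.0885],[0.65,0.175,0.318,0.01,0,0,-0.0885]]';python3 - <<'E'
from h import *
for i in range(2):
    im,m,T=snap('wrist')
    for l in ['bar_knob','bar_hinge']:
        for d in bot.spot_point('wrist',l)[:1]: print('w',l,round(d['score'],2),np.round(w(T,d['point']),4))
    for c in bot.cut_out('wrist','bar_knob')[:1]:
        pass
mv(.586,.212,.09,2.1)
E
```

```text
time: 50.12
tool_pos: [0.5856, 0.2118, 0.1819]
tool_rot: [3.141, 0.0, 2.098]
contact_force: [0.1, -0.1, 0.3]
gripper_width: 0.646
grip_force: 0.0
w bar_knob 0.94 [0.5839 0.2099 0.1065]
w bar_hinge 0.92 [0.4552 0.285  0.0812]
w bar_knob 0.8 [0.5839 0.2119 0.1083]
w bar_hinge 0.63 [0.4541 0.2862 0.0811]
shift [-1.000e-04 -4.000e-04  2.284e-01] turn [ 0. -0. -0.] rows>=1.5 q6 -0.18
```

```bash
python3 -m handwheel '[[0.5,0,-0.002,0.1,0,0,0],[0.5,0,-0.002,0.2,0,0,0],[0.5,0,-0.002,0.226,0,0,0],[0.5,0,-0.002,0.226,0,0,0],[0.1,0,-0.002,0.226,0,0,0],[0.1,0,-0.002,0.226,0,0,0],[0.1,0,-0.002,0.226,0,0,0],[0.1,0,-0.002,0.226,0,0,0],[0.1,0,-0.002,0.226,0,0,0],[0.1,0,-0.002,0.226,0,0,0],[0.1,0,-0.002,0.226,0,0,0]]';python3 - <<'E'
from h import *
s=bot.read_state();M=R.from_euler('xyz',s['tool_rot'])
h=np.array([.4535,.2865]);p=s['tool_pos'];d=p[:2]-h;r=np.hypot(*d);a0=np.arctan2(d[1],d[0]);print('r',r,'a0',a0)
for k,a in enumerate(np.linspace(a0,-1.575,11)[1:]):
    q=np.r_[h+.150*np.array([np.cos(a),np.sin(a)])+(d/r*(r-.15))*0,p[2]]
    print(np.round(M.inv().apply(q-p)/.4,3)[:2].tolist(),round(a,2))
E
```

```text
time: 51.9
tool_pos: [0.5855, 0.2118, 0.0909]
tool_rot: [-3.142, -0.0, 2.1]
contact_force: [0.0, 0.5, -0.7]
gripper_width: 0.101
grip_force: 0.0
r 0.1516900333593981 a0 -0.5152062850479913
[-0.014, -0.037] -0.62
[-0.029, -0.075] -0.73
[-0.039, -0.113] -0.83
[-0.045, -0.152] -0.94
[-0.047, -0.192] -1.05
[-0.045, -0.232] -1.15
[-0.038, -0.271] -1.26
[-0.028, -0.309] -1.36
[-0.013, -0.346] -1.47
[0.005, -0.381] -1.58
```

```bash
python3 -c "
from h import *
cv2.imwrite('pics/k1.png',snap('wrist')[0][60:400,140:500,::-1])"
```

```text
(no output)
```

View pics/k1.png

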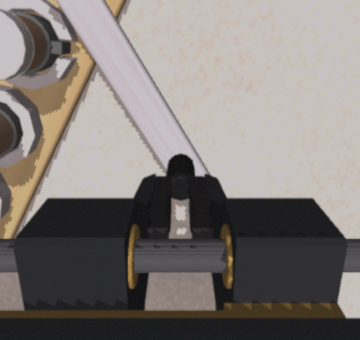

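```bash
python3 -m handwheel '[[0.5,0,0,0,0,0,0],[0.5,0,0,0,0,0,0],[0.5,0,0,0,0,0,0],[0.5,0,0,0,0,0,0],[0.5,0.03,0,0,0,0,0],[0.5,0.03,0,0,0,0,0]]';python3 - <<'E'
from h import *
im,m,T=snap('wrist','k2')
for d in bot.spot_point('wrist','bar_knob')[:1]: print(np.round(w(T,d['point']),4),d['score'])
c=bot.cut_out('wrist','bar_knob')[0]['pixels'];v,u=np.nonzero(c);print(u.min(),u.max(),v.min(),v.max(),u.mean(),v.mean())
s=bot.read_state();p=s['tool_pos'];print(p,proj(m,T,p),proj(m,T,np.r_[p[:2],.119]))
E
```

```text
time: 52.7
tool_pos: [0.5788, 0.2231, 0.0909]
tool_rot: [-3.141, -0.0, 2.101]
contact_force: [0.6, -0.7, -0.4]
gripper_width: 0.502
grip_force: 0.0
[0.5809 0.2105 0.1057] 0.75
133 407 0 369 263.83607509192956 154.23779111025095
[0.57942214 0.2222045  0.09096999] [321.30549146 230.63440919] [321.56271405 252.72918337]
```

```bash
python3 -m handwheel '[[0.4,-0.014,0,0,0,0,0],[0.4,-0.014,0,0,0,0,0],[0.1,-0.014,0,0,0,0,0],[0.1,-0.014,0,0,0,0,0],[0.1,-0.014,0,0,0,0,0],[0.1,-0.014,0,0,0,0,0],[0.1,-0.014,0,0,0,0,0],[0.1,-0.014,0,0,0,0,0],[0.1,-0.014,0,0,0,0,0]]'
```

```text
time: 53.98
tool_pos: [0.5823, 0.2173, 0.0909]
tool_rot: [3.142, 0.0, 2.1]
contact_force: [0.4, -0.6, 1.5]
gripper_width: 0.099
grip_force: 0.0
```

```bash
python3 -m handwheel '[[0.4,0,0,0,0,0,0],[0.4,0,0,0,0,0,0],[0.4,0,0,0,0,0,0],[0.4,0,0,-0.12,0,0,0],[0,0,0.12,-0.12,0,0,0],[0,0,0.12,-0.12,0,0,0],[0,-0.1,0.12,-0.12,0,0,0],[0,-0.1,0.12,-0.12,0,0,0],[0,-0.1,0.12,-0.12,0,0,0]]';python3 - <<'E'
from h import *
for i in range(3):
    im,m,T=snap('wrist','k3')
    for d in bot.spot_point('wrist','bar_knob')[:1]: print(np.round(w(T,d['point']),4),d['score'])
im,m,T=snap('side','k3s')
for d in bot.spot_point('side','bar_knob')[:1]: print('s',np.round(w(T,d['point']),4),d['score'])
for d in bot.spot_point('side','pin_top')[:1]: print('s',np.round(w(T,d['point']),4),d['score'])
im,m,T=snap('top','k3t')
for l in ['bar_knob','pin_top']:
    for d in bot.spot_point('top',l)[:1]: print('t',np.round(w(T,d['point']),4),d['score'])
cv2.imwrite('pics/k3c.png',cv2.imread('pics/k3.png')[0:400,80:560])
E
```

```text
time: 55.1
tool_pos: [0.6433, 0.2071, 0.1388]
tool_rot: [-3.141, -0.001, 2.1]
contact_force: [0.0, 1.0, 0.3]
gripper_width: 0.007
grip_force: 0.0
[0.5861 0.2094 0.1039] 0.87
[0.5835 0.2108 0.1065] 0.96
[0.5842 0.2122 0.1037] 0.71
s [0.5886 0.2146 0.1085] 0.79
t [0.5819 0.2107 0.1037] 0.83
t [0.5823 0.2119 0.1019] 0.73
```

View pics/k3c.png

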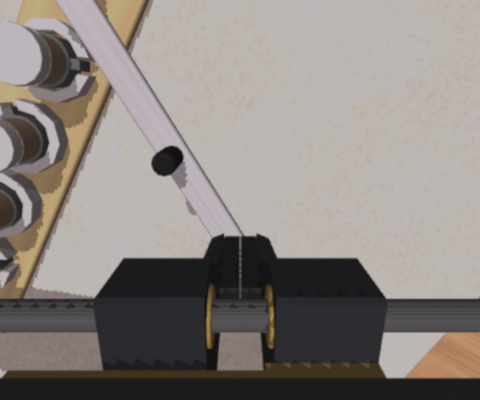

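```bash
python3 -m handwheel '[[0,0.084,-0.02,0,0,0,0],[0,0.084,-0.02,0,0,0,0],[0,0.084,-0.02,0.1,0,0,0],[0,0.084,-0.02,0.118,0,0,0],[0,0.084,-0.02,0.118,0,0,0]]';cat > sw.py <<'E'
from h import *
import sys
s=bot.read_state();M=R.from_euler('xyz',s['tool_rot']);h=np.array([.4535,.2865]);p=s['tool_pos'];n=M.apply([0,1,0])[:2]
for a in np.linspace(float(sys.argv[1]),float(sys.argv[2]),int(sys.argv[3])):
    q=np.r_[h+.150*np.array([np.cos(a),np.sin(a)])+.0255*n,p[2]]
    print(np.round(M.inv().apply(q-p)/.4,3)[:2].tolist(),round(a,2))
E
python3 sw.py -.52 -1.40 12
```

```text
time: 56.32
tool_pos: [0.6205, 0.2316, 0.0921]
tool_rot: [3.142, 0.0, 2.1]
contact_force: [-0.0, -0.2, -0.1]
gripper_width: 0.008
grip_force: 0.0
[0.004, -0.04] -0.52
[-0.01, -0.067] -0.6
[-0.022, -0.095] -0.68
[-0.031, -0.123] -0.76
[-0.038, -0.152] -0.84
[-0.043, -0.182] -0.92
[-0.045, -0.212] -1.0
[-0.046, -0.242] -1.08
[-0.043, -0.272] -1.16
[-0.038, -0.301] -1.24
[-0.031, -0.33] -1.32
[-0.022, -0.359] -1.4
```

```bash
python3 -m handwheel '[[0,0.004,-0.04,0,0,0,0],[0,-0.01,-0.067,0,0,0,0],[0,-0.022,-0.095,0,0,0,0],[0,-0.031,-0.123,0,0,0,0],[0,-0.038,-0.152,0,0,0,0],[0,-0.043,-0.182,0,0,0,0],[0,-0.045,-0.212,0,0,0,0],[0,-0.046,-0.242,0,0,0,0],[0,-0.043,-0.272,0,0,0,0],[0,-0.038,-0.301,0,0,0,0],[0,-0.031,-0.33,0,0,0,0],[0,-0.022,-0.359,0,0,0,0]]';python3 sw.py -1.45 -1.6 4;python3 - <<'E'
from h import *
im,m,T=snap('top','k4')
for l in ['bar_knob','pin_top']:
    for d in bot.spot_point('top',l)[:1]: print('t',np.round(w(T,d['point']),4),d['score'])
E
```

```text
time: 57.82
tool_pos: [0.4998, 0.1516, 0.0918]
tool_rot: [3.141, 0.0, 2.1]
contact_force: [-0.2, 0.1, -0.5]
gripper_width: 0.003
grip_force: 0.0
[0.005, -0.015] -1.45
[0.013, -0.032] -1.5
[0.022, -0.048] -1.55
[0.031, -0.065] -1.6
t [0.5814 0.2104 0.1009] 0.58
t [4.582e-01 1.000e-04 1.410e-02] 0.65
```

Run:
```python
from h import *
im,m,T=snap('side','k5s');b=snap('wrist')[0]
t=cv2.imread('pics/k4.png')[130:280,220:380]
sd=cv2.imread('pics/k5s.png')[130:310,250:450]
A=cv2.resize(t,(400,375),interpolation=cv2.INTER_CUBIC);B=cv2.resize(sd,(400,360),interpolation=cv2.INTER_CUBIC)
C=cv2.resize(b[:,:,::-1],(320,200))
o=np.zeros((600,800,3),'u1');o[:375,:400]=A;o[:360,400:]=B;o[390:590,:320]=C
cv2.imwrite('pics/mm.png',o)
```

```text
(no output)
```

View pics/mm.png

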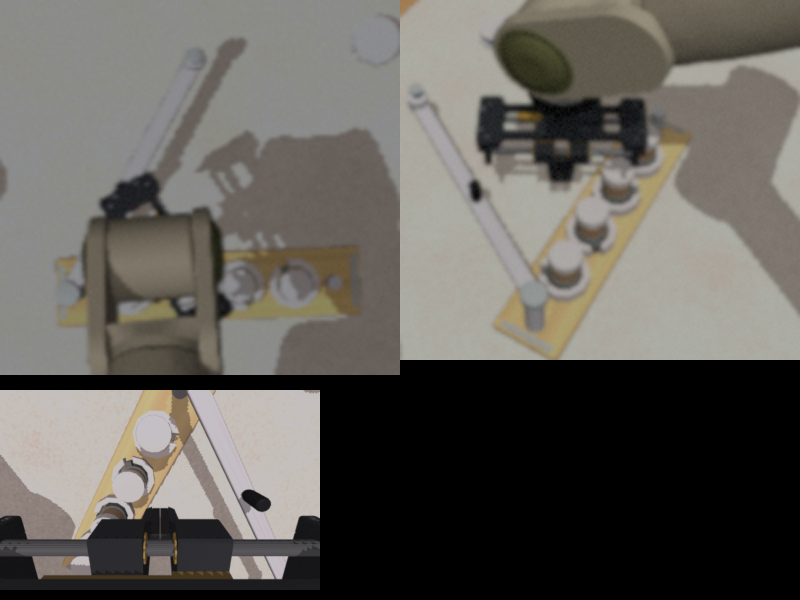

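Run:
```python
from h import *
im,m,T=snap('wrist','k6');s=bot.read_state();print(s['tool_pos'],bot.camera_model('wrist')['hand_eye'])
for d in bot.spot_point('wrist','bar_knob')[:2]: p=w(T,d['point']);print(np.round(p,4),d['score'],proj(m,T,p))
g=im.sum(-1)
sub=(g<120);n,l,st,ce=cv2.connectedComponentsWithStats(sub.astype('u1'))
for i in range(1,n):
    if 150<st[i,4]<4000: print(st[i],ce[i])
for uv in [(512,220)]:
    for z in(.084,.119): print(uv,z,ray(m,T,*uv,z))
for t in ([.585,.2115,.084],[.585,.2115,.119],list(s['tool_pos'])): print(t,proj(m,T,t))
```

```text
[0.50082731 0.15191945 0.09175582] [[-5.56369218e-04 -9.56940382e-01 -2.90283990e-01  7.45985024e-02]
 [ 9.99999803e-01 -6.16661574e-04  1.16228434e-04 -8.32701959e-04]
 [-2.90230664e-04 -2.90283869e-01  9.56940537e-01 -1.75120057e-01]
 [ 0.00000000e+00  0.00000000e+00  0.00000000e+00  1.00000000e+00]]
[0.5844 0.2095 0.1056] 0.96 [508.4231703  226.05650156]
[ 484  200   56   43 1467] [512.01226994 220.39468303]
[   0  252   54   53 2121] [ 23.80905233 277.77840641]
[ 587  253   53   50 2072] [615.45415058 278.39623552]
[184 333 115  38 993] [253.56696878 361.79053374]
[342 333  13  36 243] [347.24279835 350.97530864]
(512, 220) 0.084 [0.60006378 0.21286029 0.084     ]
(512, 220) 0.119 [0.57371513 0.21343583 0.119     ]
[0.585, 0.2115, 0.084] [491.19617872 210.07959607]
[0.585, 0.2115, 0.119] [526.96571556 233.74371469]
[np.float64(0.5008273100095102), np.float64(0.15191944607624586), np.float64(0.09175581942747577)] [321.21074975 228.9395145 ]
```

```bash
python3 -c "
from h import *
mv(.6195,.232,.14,2.1)"; python3 -m handwheel '[[0,0,0,-0.15,0,0,0],[0,0,0,-0.15,0,0,0]]' ; python3 -c "
from h import *
mv(.6195,.232,.14,2.1)"
```

```text
shift [ 0.023   0.3573 -0.1207] turn [0. 0. 0.] rows>=2.4 q6 -0.17
time: 58.42
tool_pos: [0.5027, 0.1521, 0.1554]
tool_rot: [3.135, 0.003, 2.1]
contact_force: [0.4, -0.5, -0.4]
gripper_width: 0.003
grip_force: 0.0
shift [0.025  0.3527 0.0408] turn [0.0011 0.0005 0.    ] rows>=2.3 q6 -0.17
```

```bash
python3 -m handwheel '[[0,0.024,0.355,0,0,0,0],[0,0.024,0.355,0,0,0,0],[0,0.024,0.355,0,0,0,0],[0,0.024,0.355,0,0,0,0],[0,0.024,0.355,0.12,0,0,0],[0,0.024,0.355,0.2,0,0,0],[0,0.024,0.355,0.2,0,0,0]]'; python3 -m handwheel '[[0,0,-0.04,0,0,0,0],[0,-0.01,-0.067,0,0,0,0],[0,-0.022,-0.095,0,0,0,0],[0,-0.022,-0.095,0,0,0,0]]'; python3 sw.py -.76 -1.40 9
python3 - <<'E'
from h import *
im,m,T=snap('wrist','k7')
for l in ['bar_knob','pin_top']:
    for d in bot.spot_point('wrist',l)[:2]: p=w(T,d['point']);print(l,np.round(p,4),d['score'])
im,m,T=snap('side')
for l in ['bar_knob','pin_top']:
    for d in bot.spot_point('side',l)[:2]: p=w(T,d['point']);print(l,np.round(p,4),d['score'])
E
```

```text
time: 59.3
tool_pos: [0.6163, 0.231, 0.0696]
tool_rot: [-3.137, -0.002, 2.1]
contact_force: [0.4, 0.3, -0.3]
gripper_width: 0.005
grip_force: 0.0
time: 59.8
tool_pos: [0.5897, 0.2043, 0.0724]
tool_rot: [3.142, 0.0, 2.099]
contact_force: [0.7, 0.5, 0.3]
gripper_width: 0.006
grip_force: 0.0
[-0.011, -0.022] -0.76
[-0.018, -0.051] -0.84
[-0.023, -0.081] -0.92
[-0.026, -0.111] -1.0
[-0.026, -0.141] -1.08
[-0.023, -0.171] -1.16
[-0.019, -0.2] -1.24
[-0.012, -0.229] -1.32
[-0.002, -0.258] -1.4
bar_knob [0.5672 0.189  0.1073] 0.7
bar_knob [0.5691 0.1897 0.1077] 0.69
```

The bar now follows. The physical finger tips sit about 28 mm behind the reported TCP, so I'll account for that from here on.

```bash
python3 -m handwheel '[[0,-0.011,-0.022,0,0,0,0],[0,-0.018,-0.051,0,0,0,0],[0,-0.023,-0.081,0,0,0,0],[0,-0.026,-0.111,0,0,0,0],[0,-0.026,-0.141,0,0,0,0],[0,-0.023,-0.171,0,0,0,0],[0,-0.019,-0.2,0,0,0,0],[0,-0.012,-0.229,0,0,0,0],[0,-0.002,-0.258,0,0,0,0],[0,-0.002,-0.258,0,0,0,0]]'; python3 sw.py -1.45 -1.65 5
```

```text
time: 61.35
tool_pos: [0.5004, 0.1522, 0.0718]
tool_rot: [-3.141, -0.0, 2.1]
contact_force: [0.0, 0.4, 0.6]
gripper_width: 0.004
grip_force: 0.0
[0.005, -0.017] -1.45
[0.013, -0.034] -1.5
[0.022, -0.05] -1.55
[0.031, -0.067] -1.6
[0.041, -0.082] -1.65
```

```bash
python3 -m handwheel '[[0,0.005,-0.017,0,0,0,0],[0,0.013,-0.034,0,0,0,0],[0,0.018,-0.042,0,0,0,0],[0,0.018,-0.042,0,0,0,0]]';python3 -m handwheel '[[0,0.004,-0.008,0,0,0,0],[0,0.004,-0.008,0,0,0,0]]';python3 -m handwheel '[[0,0.003,-0.006,0,0,0,0],[0,0.003,-0.006,0,0,0,0]]'
python3 - <<'E'
from h import *
for c in ['side','wrist']:
  im,m,T=snap(c,'k8'+c)
  for l in ['bar_knob','pin_top']:
    for d in bot.spot_point(c,l)[:2]: p=w(T,d['point']);print(c,l,np.round(p,4),d['score'])
E
```

```text
time: 61.85
tool_pos: [0.4828, 0.15, 0.0717]
tool_rot: [-3.141, -0.0, 2.1]
contact_force: [0.2, -0.3, -0.2]
gripper_width: 0.007
grip_force: 0.0
time: 62.1
tool_pos: [0.4792, 0.1497, 0.0717]
tool_rot: [-3.141, -0.0, 2.1]
contact_force: [0.8, -0.8, 0.6]
gripper_width: 0.004
grip_force: 0.0
time: 62.35
tool_pos: [0.4766, 0.1496, 0.0717]
tool_rot: [-3.141, -0.0, 2.1]
contact_force: [0.2, 1.4, 1.2]
gripper_width: 0.004
grip_force: 0.0
side bar_knob [0.4565 0.1383 0.1057] 0.62
wrist bar_knob [0.4556 0.1336 0.1067] 0.85
```

```bash
python3 -m handwheel '[[0,0.002,-0.004,0,0,0,0],[0,0.002,-0.004,0,0,0,0]]';python3 -m handwheel '[[0,0.002,-0.004,0,0,0,0],[0,0.002,-0.004,0,0,0,0]]';python3 -m handwheel '[[0,0.002,-0.004,0,0,0,0],[0,0.002,-0.004,0,0,0,0]]'
```

```text
time: 62.9
tool_pos: [0.4759, 0.1495, 0.072]
tool_rot: [3.139, 0.001, 2.1]
contact_force: [5.7, 1.2, -1.9]
gripper_width: 0.004
grip_force: 2.2
time: 63.15
tool_pos: [0.4757, 0.1495, 0.0723]
tool_rot: [3.136, 0.003, 2.1]
contact_force: [13.6, 2.1, -6.4]
gripper_width: 0.006
grip_force: 5.7
time: 63.4
tool_pos: [0.4756, 0.1496, 0.0726]
tool_rot: [3.132, 0.004, 2.1]
contact_force: [21.0, 4.6, -10.8]
gripper_width: 0.002
grip_force: 9.3
```

```bash
python3 -m handwheel '[[0,0,0.05,0,0,0,0],[0,0,0.1,0,0,0,0],[0,0,0.1,-0.2,0,0,0],[1,0,0.1,-0.35,0,0,0],[1,0,0.1,-0.35,0,0,0],[1,0,0.1,-0.35,0,0,0]]'; python3 -c "
from h import *
mv(.54,-.1,.2,1.75);mv(.556,-.342,.19,1.4)"
```

```text
time: 64.15
tool_pos: [0.5058, 0.1694, 0.2116]
tool_rot: [3.141, 0.0, 2.1]
contact_force: [0.7, 0.3, -0.2]
gripper_width: 0.32
grip_force: 0.0
shift [-0.6245 -0.2664  0.0291] turn [0.     0.     0.0557] rows>=4.3 q6 -0.36
shift [-1.1668 -0.5374  0.0541] turn [0.     0.     0.1114] rows>=8.2 q6 -0.38
```

```bash
python3 -m handwheel '[[1,-0.62,-0.27,0,0,0,0.056],[1,-0.62,-0.27,0,0,0,0.056],[1,-0.62,-0.27,0,0,0,0.056],[1,-0.62,-0.27,0,0,0,0.056],[1,-0.62,-0.27,0,0,0,0.056],[1,-0.62,-0.27,0,0,0,0.056],[1,-0.62,-0.27,0,0,0,0.056]]';python3 -c "
from h import *
mv(.556,-.342,.19,1.4)"
```

```text
time: 65.03
tool_pos: [0.5377, -0.0975, 0.2111]
tool_rot: [-3.141, -0.001, 1.75]
contact_force: [0.4, 0.1, 0.5]
gripper_width: 0.999
grip_force: 0.0
shift [-0.6097 -0.0638  0.0523] turn [-0.0002 -0.0001  0.0557] rows>=3.9 q6 -0.38
```

```bash
python3 -m handwheel '[[1,-0.61,-0.064,0.05,0,0,0.056],[1,-0.61,-0.064,0.05,0,0,0.056],[1,-0.61,-0.064,0.05,0,0,0.056],[1,-0.61,-0.064,0.05,0,0,0.056],[1,-0.61,-0.064,0.05,0,0,0.056],[1,-0.61,-0.064,0.05,0,0,0.056],[1,-0.61,-0.064,0.05,0,0,0.056]]'
cat > mal.py <<'E'
import sys
from h import *
from scipy.optimize import minimize
Z=float(sys.argv[1]);g0=[float(a) for a in sys.argv[2:5]];nmat=len(sys.argv)>5
im,m,T=snap('wrist','mal%d'%np.random.randint(9999));Ti=np.linalg.inv(T)
cs=bot.cut_out('wrist','mallet');print([(round(c['score'],2),int(c['pixels'].sum())) for c in cs]);c=cs[0]['pixels']
for l in ['mallet','mat']:
    for d in bot.spot_point('wrist',l)[:1]: print(l,np.round(w(T,d['point']),4),round(d['score'],2))
def uv(q,z):
    k=np.c_[q,np.full(len(q),z),np.ones(len(q))]@Ti.T
    return np.c_[m['fx']*k[:,0]/k[:,2]+m['cx'],m['fy']*k[:,1]/k[:,2]+m['cy']]
def hull(o,P): cv2.fillConvexPoly(o,np.round(cv2.convexHull(P.astype('f4'))*16).astype('i4'),1,shift=4)
t=np.linspace(0,2*np.pi,60)
vis=np.ones(c.shape,bool);vis[232:]=False
def render(p):
    x,y,a=p;o=np.zeros(c.shape,'u1');k=np.c_[x+.022*np.cos(t),y+.022*np.sin(t)];hull(o,np.r_[uv(k,Z),uv(k,Z+.07)])
    e=np.array([np.cos(a),np.sin(a)]);n=np.array([-e[1],e[0]]);b=np.array([x,y])
    q=np.array([b-e*r+n*s for r in(0,.153) for s in(-.008,.008)]);hull(o,np.r_[uv(q,Z+.025),uv(q,Z+.045)]);return (o>0)&vis
S=np.array([1e-3,1e-3,.1]);f=lambda p:1-(render(p*S)&c).sum()/(render(p*S)|(c&vis)).sum()
x0=np.array(g0)/S
r=minimize(f,x0,method='Nelder-Mead',options=dict(initial_simplex=x0+np.array([[0,0,0],[6,0,0],[0,6,0],[0,0,2]])))
x,y,a=r.x*S;print('mallet x %.4f y %.4f xaxis %.3f IoU %.3f'%(x,y,a,1-r.fun))
if nmat:
    cm=bot.cut_out('wrist','mat')[0]['pixels'];R_=render(r.x*S)
    def rm(p):
        o=np.zeros(c.shape,'u1');hull(o,uv(np.c_[p[0]*1e-3+.045*np.cos(t),p[1]*1e-3+.045*np.sin(t)],.004));return (o>0)&~R_&~c&vis
    fm=lambda p:1-(rm(p)&cm).sum()/(rm(p)|(cm&vis)).sum()
    q=minimize(fm,[575,-237],method='Nelder-Mead',options=dict(initial_simplex=[[575,-237],[581,-237],[575,-231]]));print('mat',np.round(q.x,1),1-q.fun)
E
python3 mal.py .004 .578 -.232 1.38 m;python3 mal.py .004 .578 -.232 1.38 m
```

```text
time: 65.9
tool_pos: [0.5565, -0.3419, 0.1923]
tool_rot: [3.141, 0.0, 1.399]
contact_force: [-0.1, -0.4, -0.2]
gripper_width: 0.997
grip_force: 0.0
[(0.58, 4335)]
mallet [ 0.577  -0.2329  0.0029] 0.75
mallet x 0.5778 y -0.2341 xaxis 1.164 IoU 0.916
mat [ 573.3 -236.4] 0.9044010492567764
[(0.82, 4397)]
mallet [ 0.5783 -0.2326  0.0065] 0.66
mallet x 0.5774 y -0.2341 xaxis 1.175 IoU 0.919
mat [ 573.4 -237.1] 0.8998556998556999
```

```bash
python3 -c "
from h import *
mv(.5581,-.2801,.1,1.17);mv(.5581,-.2801,-.008,1.17)"
```

```text
shift [ 0.1579 -0.0222  0.2294] turn [0.    0.    0.036] rows>=1.8 q6 -0.06
shift [ 0.1579 -0.0222  0.4994] turn [0.    0.    0.036] rows>=3.4 q6 -0.06
```

```bash
python3 -m handwheel '[[0.7,0.158,-0.022,0,0,0,0.036],[0.7,0.158,-0.022,0,0,0,0.036],[0.7,0.158,-0.022,0.15,0,0,0.036],[0.7,0.158,-0.022,0.3,0,0,0.036],[0.7,0.158,-0.022,0.37,0,0,0.036],[0.7,0.158,-0.022,0.42,0,0,0.036],[0.7,0.158,-0.022,0.42,0,0,0.036]]';python3 -m handwheel '[[0.7,0,0,0.03,0,0,0],[0.7,0,0,0.055,0,0,0],[0.7,0,0,0.075,0,0,0],[0.7,0,0,0.08,0,0,0],[0.7,0,0,0.08,0,0,0]]';python3 -c "
from h import *
mv(.5581,-.2801,-.008,1.17)"
```

```text
time: 67.28
tool_pos: [0.5575, -0.2797, 0.0225]
tool_rot: [-3.139, -0.001, 1.17]
contact_force: [0.2, -0.8, -0.0]
gripper_width: 0.699
grip_force: 0.0
time: 67.9
tool_pos: [0.5582, -0.2802, -0.0082]
tool_rot: [3.141, 0.0, 1.17]
contact_force: [0.7, -0.4, 0.6]
gripper_width: 0.699
grip_force: 0.0
shift [-0.     -0.0004 -0.0005] turn [0. 0. 0.] rows>=0.0 q6 -0.06
```

Confirmed: the TCP reads below the table with no contact. Close on the handle.

```bash
python3 -m handwheel '[[0.1,0,0,0,0,0,0],[0.1,0,0,0,0,0,0],[0.1,0,0,0,0,0,0],[0.1,0,0,0,0,0,0],[0.1,0,0,0,0,0,0],[0.1,0,0,0,0,0,0],[0.1,0,0,0,0,0,0],[0.1,0,0,0,0,0,0],[0.1,0,0,0,0,0,0]]';python3 -m handwheel '[[0.1,0,0,-0.02,0,0,0],[0.1,0,0,-0.06,0,0,0],[0.1,0,0,-0.15,0,0,0],[0.1,0,0,-0.3,0,0,0],[0.1,0,0,-0.5,0,0,0],[0.1,0,0,-0.5,0,0,0],[0.1,0,0,-0.5,0,0,0],[0.1,0,0,-0.5,0,0,0],[0.1,0,0,-0.5,0,0,0]]'; python3 -c "
from h import *
mv(.440,-.0954,.19,1.17)"; python3 mal.py .206 .5776 -.2341 1.17
```

```text
time: 69.03
tool_pos: [0.5582, -0.2801, -0.0082]
tool_rot: [3.142, 0.0, 1.17]
contact_force: [0.3, -0.0, 0.4]
gripper_width: 0.178
grip_force: 30.0
time: 70.15
tool_pos: [0.5578, -0.2798, 0.1904]
tool_rot: [-3.139, -0.001, 1.17]
contact_force: [-0.3, 0.2, -2.7]
gripper_width: 0.177
grip_force: 30.0
shift [ 0.3097 -0.451   0.0023] turn [-0.0004 -0.0001  0.    ] rows>=3.5 q6 0.19
[(0.7, 19604)]
mallet [ 0.5744 -0.2327  0.2054] 0.9
mallet x 0.5772 y -0.2332 xaxis 1.280 IoU 0.924
```

```bash
python3 -m handwheel '[[0.1,0.1,-0.2,0,0,0,0],[0.1,0.25,-0.4,0,0,0,0],[0.1,0.25,-0.4,0,0,0,0],[0.1,0.25,-0.4,0,0,0,0],[0.1,0.25,-0.4,0,0,0,0],[0.1,0.25,-0.4,0,0,0,0],[0.1,0.25,-0.4,0,0,0,0]]'
python3 - <<'E'
from h import *
for c in ['side','top','wrist','side']:
  im,m,T=snap(c,'p1'+c)
  for l in ['bar_knob','pin_top']:
    for d in bot.spot_point(c,l)[:2]: p=w(T,d['point']);print(c,l,np.round(p,4),round(d['score'],2))
s=bot.read_state();print(s['tool_pos'])
E
```

```text
time: 71.22
tool_pos: [0.4501, -0.1263, 0.1914]
tool_rot: [-3.141, -0.0, 1.169]
contact_force: [0.3, 0.6, -2.9]
gripper_width: 0.178
grip_force: 30.0
side bar_knob [0.4609 0.1385 0.1063] 0.9
side pin_top [ 0.4641 -0.0505  0.1119] 0.48
top bar_knob [0.458  0.0015 0.014 ] 0.62
top bar_knob [0.4537 0.1348 0.1015] 0.61
top pin_top [0.4522 0.2142 0.0097] 0.65
top pin_top [ 0.4609 -0.0522  0.113 ] 0.62
wrist pin_top [ 0.4623 -0.0519  0.1113] 0.91
side bar_knob [0.459  0.1365 0.1052] 0.72
side bar_knob [0.4545 0.1431 0.0118] 0.3
side pin_top [ 0.4638 -0.0514  0.11  ] 0.43
side pin_top [0.4542 0.003  0.0154] 0.34
[ 0.44984227 -0.12561887  0.19174599]
```

```bash
python3 -c "
from h import *
mv(.4416,-.097,.112,1.17)"
```

```text
shift [ 0.0578 -0.0469  0.1994] turn [ 0. -0.  0.] rows>=1.4 q6 0.18
```

```bash
python3 -m handwheel '[[0.1,0.058,-0.047,0,0,0,0],[0.1,0.058,-0.047,0,0,0,0],[0.1,0.058,-0.047,0.1,0,0,0],[0.1,0.058,-0.047,0.17,0,0,0],[0.1,0.058,-0.047,0.199,0,0,0],[0.1,0.058,-0.047,0.199,0,0,0],[0.1,0.058,-0.047,0.199,0,0,0]]'; python3 -m handwheel '[[0.1,0,0,0.01,0,0,0],[0.1,0,0,0.02,0,0,0],[0.1,0,0,0.03,0,0,0],[0.1,0,0,0.04,0,0,0],[0.1,0,0,0.04,0,0,0]]'
```

```text
time: 72.7
tool_pos: [0.4422, -0.0974, 0.1131]
tool_rot: [3.14, 0.0, 1.17]
contact_force: [-0.0, 0.4, -2.1]
gripper_width: 0.172
grip_force: 30.0
time: 73.32
tool_pos: [0.442, -0.0972, 0.0964]
tool_rot: [3.141, -0.0, 1.17]
contact_force: [0.7, -0.6, 2.2]
gripper_width: 0.177
grip_force: 30.0
```

```bash
python3 -m handwheel '[[0.1,0,0,0.005,0,0,0],[0.1,0,0,0.005,0,0,0]]'; python3 -m handwheel '[[0.1,0,0,0.005,0,0,0],[0.1,0,0,0.005,0,0,0]]'; python3 -m handwheel '[[0.1,0,0,0.005,0,0,0],[0.1,0,0,0.005,0,0,0]]';python3 -m handwheel '[[0.1,0,0,0.005,0,0,0],[0.1,0,0,0.005,0,0,0]]'
```

```text
time: 73.58
tool_pos: [0.4418, -0.0972, 0.0943]
tool_rot: [3.141, 0.0, 1.17]
contact_force: [-0.1, -1.8, 3.4]
gripper_width: 0.177
grip_force: 30.0
time: 73.82
tool_pos: [0.4417, -0.0971, 0.0921]
tool_rot: [3.141, 0.0, 1.17]
contact_force: [0.0, -4.0, 4.4]
gripper_width: 0.173
grip_force: 30.0
time: 74.08
tool_pos: [0.4416, -0.097, 0.09]
tool_rot: [3.141, 0.0, 1.17]
contact_force: [0.2, -4.1, 3.8]
gripper_width: 0.176
grip_force: 30.0
time: 74.32
tool_pos: [0.4419, -0.0973, 0.0884]
tool_rot: [3.14, 0.0, 1.17]
contact_force: [-0.3, -5.0, 6.7]
gripper_width: 0.178
grip_force: 30.0
```

```bash
python3 -m handwheel '[[0.1,0,0,0.005,0,0,0],[0.1,0,0,0.005,0,0,0]]'; python3 -m handwheel '[[0.1,0,0,0.005,0,0,0],[0.1,0,0,0.005,0,0,0]]'
python3 - <<'E'
from h import *
for c in ['side','side','wrist','wrist']:
  im,m,T=snap(c,'p2'+c)
  for l in ['pin_top','mallet']:
    for d in bot.spot_point(c,l)[:1]: p=w(T,d['point']);print(c,l,np.round(p,4),round(d['score'],2))
E
```

```text
time: 74.58
tool_pos: [0.4422, -0.0977, 0.0867]
tool_rot: [3.139, 0.001, 1.17]
contact_force: [0.2, -6.0, 8.5]
gripper_width: 0.176
grip_force: 30.0
time: 74.82
tool_pos: [0.4422, -0.0976, 0.0846]
tool_rot: [3.139, 0.001, 1.17]
contact_force: [0.3, -6.2, 8.2]
gripper_width: 0.177
grip_force: 30.0
side mallet [ 0.4693 -0.0505  0.1057] 0.57
side pin_top [0.4592 0.1424 0.0154] 0.6
side mallet [ 0.4657 -0.0477  0.1048] 0.91
wrist mallet [ 0.4609 -0.0485  0.1062] 0.75
wrist mallet [ 0.4629 -0.0477  0.1035] 0.85
```

```bash
python3 -m handwheel '[[0.1,0,0,-0.05,0,0,0],[0.1,0,0,-0.15,0,0,0],[0.1,-0.1,0,-0.2,0,0,0],[0.1,-0.1,0,-0.2,0,0,0],[0.1,-0.1,0,-0.2,0,0,0]]'
python3 - <<'E'
from h import *
for c in ['side','side','wrist','wrist']:
  im,m,T=snap(c,'p3'+c)
  for l in ['pin_top','mallet']:
    for d in bot.spot_point(c,l)[:1]: p=w(T,d['point']);print(c,l,np.round(p,4),round(d['score'],2))
print(bot.read_state()['tool_pos'])
a=cv2.imread('pics/p3side.png');m=bot.camera_model('side');T=np.array(m['world_from_camera']);u,v=proj(m,T,[.461,-.05,.11]).astype(int);b=cv2.imread('pics/p3wrist.png')
cv2.imwrite('pics/pp.png',np.hstack([cv2.resize(a[v-50:v+50,u-50:u+50],(400,400),interpolation=cv2.INTER_CUBIC),cv2.resize(b[0:250,195:445],(400,400),interpolation=cv2.INTER_CUBIC)]))
E
```

```text
time: 76.05
tool_pos: [0.4253, -0.1328, 0.163]
tool_rot: [-3.139, -0.001, 1.17]
contact_force: [0.4, 0.7, -2.4]
gripper_width: 0.176
grip_force: 30.0
side pin_top [ 0.4638 -0.0481  0.1011] 0.49
side mallet [ 0.4448 -0.0868  0.1778] 0.83
side pin_top [ 0.4665 -0.0536  0.0982] 0.48
side mallet [ 0.4462 -0.0859  0.18  ] 0.75
wrist pin_top [ 0.4653 -0.053   0.1007] 0.77
wrist mallet [ 0.4452 -0.0868  0.184 ] 0.68
wrist pin_top [ 0.4638 -0.0525  0.1032] 0.68
wrist mallet [ 0.4452 -0.0839  0.1834] 0.67
[ 0.42596608 -0.13371315  0.16408994]
```

View pics/pp.png

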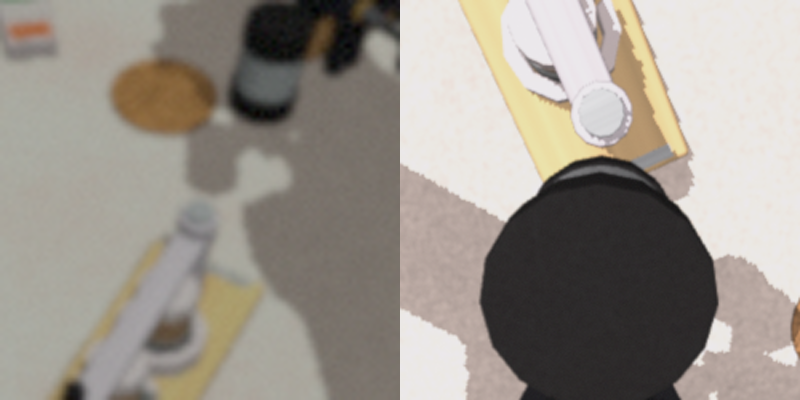

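```bash
python3 -c "
from h import *
mv(.4425,-.0975,.1,1.17)"; python3 -m handwheel '[[0.1,0.1,0,0,0,0,0],[0.1,0.1,0,0,0,0,0],[0.1,0.1,0,0.1,0,0,0],[0.1,0.1,0,0.157,0,0,0],[0.1,0.1,0,0.157,0,0,0],[0.1,0.1,0,0.207,0,0,0],[0.1,0.1,0,0.207,0,0,0]]'
```

```text
shift [0.0995 0.0028 0.1602] turn [-0. -0.  0.] rows>=1.2 q6 0.18
time: 77.53
tool_pos: [0.4419, -0.0973, 0.0821]
tool_rot: [3.141, -0.0, 1.17]
contact_force: [0.6, 1.8, -0.2]
gripper_width: 0.179
grip_force: 29.9
```

```bash
python3 -m handwheel '[[0.1,0,0,0.008,0,0,0],[0.1,0,0,0.008,0,0,0]]'; python3 -m handwheel '[[0.1,0,0,0.01,0,0,0],[0.1,0,0,0.01,0,0,0]]'; python3 -m handwheel '[[0.1,0,0,-0.05,0,0,0],[0.1,0,0,-0.15,0,0,0],[0.1,-0.1,0,-0.25,0,0,0],[0.1,-0.1,0,-0.25,0,0,0],[0.1,-0.1,0,-0.25,0,0,0]]'
python3 - <<'E'
from h import *
for c in ['side','wrist']*3:
  im,m,T=snap(c,'p4'+c)
  for l in ['pin_top','mallet','bar_knob']:
    for d in bot.spot_point(c,l)[:1]: p=w(T,d['point']);print(c,l,np.round(p,4),round(d['score'],2))
print(bot.read_state()['tool_pos'])
E
```

```text
time: 77.78
tool_pos: [0.4429, -0.098, 0.0798]
tool_rot: [3.137, 0.001, 1.17]
contact_force: [0.0, -2.7, 5.5]
gripper_width: 0.173
grip_force: 30.0
time: 78.03
tool_pos: [0.4433, -0.0987, 0.076]
tool_rot: [3.136, 0.002, 1.17]
contact_force: [0.4, -7.1, 5.9]
gripper_width: 0.18
grip_force: 30.0
time: 78.65
tool_pos: [0.4256, -0.1333, 0.1737]
tool_rot: [-3.141, -0.0, 1.17]
contact_force: [-0.1, -0.1, -2.5]
gripper_width: 0.173
grip_force: 29.9
side pin_top [ 0.4672 -0.0482  0.1022] 0.53
side mallet [ 0.4488 -0.0835  0.2018] 0.79
side bar_knob [0.4598 0.138  0.1073] 0.61
wrist pin_top [ 0.4692 -0.0523  0.1038] 0.62
wrist mallet [ 0.4463 -0.081   0.2007] 0.73
side pin_top [ 0.4696 -0.0526  0.0998] 0.61
side mallet [ 0.7831 -0.1159 -0.002 ] 0.69
side bar_knob [0.4607 0.1376 0.1074] 0.75
wrist pin_top [ 0.468  -0.0531  0.1013] 0.93
wrist mallet [ 0.4487 -0.0845  0.2021] 0.81
wrist bar_knob [0.4564 0.0006 0.0118] 0.62
side pin_top [0.4557 0.0022 0.0105] 0.7
side mallet [ 0.4477 -0.0875  0.2024] 0.71
side bar_knob [0.4616 0.1364 0.1077] 0.9
wrist pin_top [ 0.4687 -0.0524  0.101 ] 0.58
wrist mallet [ 0.4481 -0.0835  0.2016] 0.61
[ 0.42597281 -0.13377531  0.17412329]
```

```bash
python3 -m handwheel '[[0.1,-0.0336,0,-0.005,0,-0.0462,0],[0.1,-0.0336,0,-0.005,0,-0.0462,0],[0.1,-0.0336,0,-0.005,0,-0.0462,0],[0.1,-0.0336,0,-0.005,0,-0.0462,0]]'
cat > tilt.py <<'E'
from h import *
s=bot.read_state();W=R.from_euler('xyz',s['tool_rot']);G=np.array(s['tool_pos'])+W.apply([0,0,-.047]);e=W.apply([1,0,0]);e[2]=0;e/=np.linalg.norm(e)
print('G',np.round(G,4),'heading',np.round(np.arctan2(e[1],e[0]),3))
for c in ['wrist','side']*3:
    im,m,T=snap(c,'t'+c)
    for d in bot.spot_point(c,'mallet')[:1]:
        p=w(T,d['point']);q=p-G;print(c,np.round(p,4),round(d['score'],2),'fwd %.4f side %.4f up %.4f'%(q@e,q[0]*e[1]-q[1]*e[0],q[2]),'tilt %.2f'%(np.arctan2(q[2],q@e)+np.arctan2(.035,.05)))
E
python3 tilt.py
```

```text
time: 80.35
tool_pos: [0.4208, -0.1462, 0.1761]
tool_rot: [-3.142, 0.288, 1.17]
contact_force: [-0.3, -0.1, -2.6]
gripper_width: 0.175
grip_force: 29.9
G [ 0.426  -0.1339  0.2212] heading 1.17
wrist [ 0.4415 -0.0888  0.1867] 0.96 fwd 0.0476 side -0.0033 up -0.0345 tilt -0.02
side [ 0.449  -0.0931  0.1841] 0.88 fwd 0.0465 side 0.0053 up -0.0371 tilt -0.06
wrist [ 0.442  -0.089   0.1844] 0.85 fwd 0.0476 side -0.0028 up -0.0368 tilt -0.05
side [ 0.4459 -0.091   0.1849] 0.93 fwd 0.0473 side 0.0016 up -0.0363 tilt -0.04
wrist [ 0.4397 -0.0883  0.1867] 0.59 fwd 0.0474 side -0.0051 up -0.0345 tilt -0.02
side [ 0.4482 -0.0913  0.1846] 0.83 fwd 0.0480 side 0.0038 up -0.0366 tilt -0.04
```

```bash
cat > mg.py <<'E'
from h import *
import sys
g=np.array([float(a) for a in sys.argv[1:4]]);th=float(sys.argv[4])
s=bot.read_state();W=R.from_euler('xyz',s['tool_rot']);N=R.from_euler('xyz',[np.pi,th,1.17])
t=g-N.apply([0,0,-.047]);print('shift',np.round(W.inv().apply(t-s['tool_pos'])/.4,4),'turn',np.round((W.inv()*N).as_rotvec()/2/np.pi,4),'TCP',np.round(t,4))
E
python3 mg.py .556 -.281 .2212 .253;python3 mg.py .556 -.281 .08 .253
```

```text
shift [-0.1989  0.4429  0.0605] turn [0.     0.0059 0.    ] TCP [ 0.5514 -0.2918  0.1757]
shift [-0.0979  0.4429  0.3988] turn [0.     0.0059 0.    ] TCP [ 0.5514 -0.2918  0.0345]
```

```bash
python3 -m handwheel '[[0.1,-0.199,0.443,0.06,0,0.006,0],[0.1,-0.199,0.443,0.06,0,0.006,0],[0.1,-0.199,0.443,0.06,0,0.006,0],[0.1,-0.199,0.443,0.06,0,0.006,0],[0.1,-0.199,0.443,0.06,0,0.006,0],[0.1,-0.15,0.443,0.23,0,0.006,0],[0.1,-0.098,0.443,0.398,0,0.006,0],[0.1,-0.098,0.443,0.398,0,0.006,0],[0.1,-0.098,0.443,0.398,0,0.006,0]]';python3 tilt.py; python3 mg.py .556 -.281 .041 .253
```

```text
time: 82.08
tool_pos: [0.5518, -0.2915, 0.0361]
tool_rot: [3.141, 0.253, 1.171]
contact_force: [0.1, -1.0, -2.2]
gripper_width: 0.178
grip_force: 30.0
G [ 0.5563 -0.2807  0.0816] heading 1.171
wrist [ 0.5732 -0.2359  0.0491] 0.67 fwd 0.0478 side -0.0019 up -0.0325 tilt 0.01
side [ 0.5766 -0.2377  0.0446] 0.72 fwd 0.0475 side 0.0019 up -0.0370 tilt -0.05
wrist [ 0.576  -0.2388  0.0514] 0.93 fwd 0.0462 side 0.0018 up -0.0302 tilt 0.03
side [ 0.5779 -0.2406  0.0475] 0.57 fwd 0.0454 side 0.0043 up -0.0341 tilt -0.03
wrist [ 0.5746 -0.2373  0.0463] 0.77 fwd 0.0471 side -0.0001 up -0.0352 tilt -0.03
shift [ 0.0245 -0.0002  0.0954] turn [ 0.     -0.0001  0.    ] TCP [ 0.5514 -0.2918 -0.0045]
```

```bash
python3 -m handwheel '[[0.1,0.01,0,0.04,0,0,0],[0.1,0.018,0,0.07,0,0,0],[0.1,0.022,0,0.085,0,0,0],[0.1,0.0245,0,0.093,0,0,0],[0.1,0.0245,0,0.095,0,0,0],[0.1,0.0245,0,0.095,0,0,0]]';python3 -m handwheel '[[0.1,0.001,0,0.004,0,0,0],[0.1,0.001,0,0.004,0,0,0]]'
```

```text
time: 83.42
tool_pos: [0.5516, -0.2919, -0.0041]
tool_rot: [3.141, 0.253, 1.17]
contact_force: [-0.9, 0.5, -2.7]
gripper_width: 0.178
grip_force: 30.0
time: 83.68
tool_pos: [0.5516, -0.2919, -0.0059]
tool_rot: [3.141, 0.253, 1.17]
contact_force: [0.3, 0.8, -1.6]
gripper_width: 0.174
grip_force: 30.0
```

```bash
python3 -m handwheel '[[0.1,0.001,0,0.003,0,0,0],[0.1,0.001,0,0.003,0,0,0]]';python3 -m handwheel '[[0.1,0.0005,0,0.0025,0,0,0],[0.1,0.0005,0,0.0025,0,0,0]]'
```

```text
time: 83.92
tool_pos: [0.5517, -0.2922, -0.0069]
tool_rot: [3.141, 0.253, 1.17]
contact_force: [-0.2, -2.2, 1.0]
gripper_width: 0.175
grip_force: 30.0
time: 84.18
tool_pos: [0.5518, -0.2925, -0.0076]
tool_rot: [3.14, 0.253, 1.17]
contact_force: [-2.1, -3.7, 5.5]
gripper_width: 0.175
grip_force: 30.0
```

```bash
python3 -m handwheel '[[0.25,0,0,0,0,0,0],[0.25,0,0,0,0,0,0],[0.4,0,0,0,0,0,0],[0.5,0,0,0,0,0,0],[0.5,0,0,0,0,0,0],[0.5,0,0,0,0,0,0],[0.5,-0.006,0,-0.024,0,0,0],[0.5,-0.025,0,-0.096,0,0,0],[0.5,-0.075,0,-0.29,0,0,0],[0.5,-0.115,0,-0.44,0,0,0],[0.5,-0.115,0,-0.44,0,0,0],[0.5,-0.115,0,-0.44,0,0,0]]'
python3 - <<'E'
from h import *
for c in ['side','wrist','top']:
  im,m,T=snap(c,'q'+c)
  for l in ['mallet','mat','bar_knob','pin_top','bar_hinge']:
    for d in bot.spot_point(c,l)[:1]: p=w(T,d['point']);print(c,l,np.round(p,4),round(d['score'],2))
mv(.54,-.1,.2,1.57)
E
python3 mal.py .004 .575 -.236 1.17 m
```

```text
time: 85.68
tool_pos: [0.5514, -0.2924, 0.1743]
tool_rot: [3.14, 0.253, 1.17]
contact_force: [-0.3, -0.3, -0.6]
gripper_width: 0.496
grip_force: 0.0
side mallet [ 0.5769 -0.2359  0.0048] 0.76
side mat [ 0.575  -0.2372  0.0045] 0.75
side bar_knob [0.4604 0.1376 0.1084] 0.65
side pin_top [ 0.4666 -0.0514  0.1008] 0.48
side bar_hinge [0.4546 0.2876 0.0853] 0.65
wrist mallet [ 0.574  -0.234   0.0075] 0.77
top mallet [ 0.5772 -0.2372  0.0049] 0.45
top mat [ 0.5707 -0.2423 -0.0016] 0.77
top bar_knob [0.4579 0.1365 0.0999] 0.61
top pin_top [ 0.4643 -0.0526  0.103 ] 0.42
top bar_hinge [5.946e-01 4.323e-01 2.000e-04] 0.63
shift [ 0.4015 -0.2134 -0.1719] turn [-0.008   0.0397 -0.0633] rows>=3.1 q6 -0.18
[(0.72, 4900)]
mallet [ 0.5736 -0.2352  0.0043] 0.58
mallet x 0.5739 y -0.2365 xaxis 1.180 IoU 0.924
mat [ 573.4 -236.9] 0.9102093675804015
```

```bash
python3 -m handwheel '[[0,0.4,-0.213,-0.17,-0.008,0.04,-0.063],[0,0.4,-0.213,-0.17,-0.008,0.04,-0.063],[0,0.4,-0.213,-0.17,-0.008,0.04,-0.063],[0,0.4,-0.213,-0.17,-0.008,0.04,-0.063],[0,0.4,-0.213,-0.17,-0.008,0.04,-0.063],[0,0.4,-0.213,-0.17,-0.008,0.04,-0.063],[0,0.4,-0.213,-0.17,-0.008,0.04,-0.063],[0,0.4,-0.213,-0.17,-0.008,0.04,-0.063]]'; python3 -c "
from h import *
mv(.505,.166,.16,2.1)"
```

```text
time: 87.82
tool_pos: [0.5398, -0.1013, 0.1992]
tool_rot: [3.142, -0.002, 1.567]
contact_force: [-0.1, 0.2, 0.1]
gripper_width: 0.002
grip_force: 0.0
shift [ 0.6677 -0.0894  0.0993] turn [ 0.0001 -0.0003 -0.0848] rows>=4.4 q6 -0.21
```

```bash
python3 -m handwheel '[[0,0.667,-0.09,0.09,0,0,-0.085],[0,0.667,-0.09,0.09,0,0,-0.085],[0,0.667,-0.09,0.09,0,0,-0.085],[0,0.667,-0.09,0.09,0,0,-0.085],[0,0.667,-0.09,0.09,0,0,-0.085],[0,0.667,-0.09,0.09,0,0,-0.085],[0,0.667,-0.09,0.09,0,0,-0.085],[0,0.667,-0.09,0.09,0,0,-0.085]]'; python3 -c "
from h import *
mv(.497,.1615,.072,2.1);mv(.4825,.1535,.072,2.1)"
```

```text
time: 88.82
tool_pos: [0.505, 0.1651, 0.1641]
tool_rot: [3.14, -0.001, 2.101]
contact_force: [0.6, 0.3, 0.2]
gripper_width: 0.001
grip_force: 0.0
shift [ 0.002  -0.0221  0.2302] turn [ 0.0002 -0.0002  0.0001] rows>=1.5 q6 -0.22
shift [ 0.0031 -0.0634  0.2301] turn [ 0.0002 -0.0002  0.0001] rows>=1.5 q6 -0.22
```

```bash
python3 -m handwheel '[[0,0.002,-0.022,0.1,0,0,0],[0,0.002,-0.022,0.2,0,0,0],[0,0.002,-0.022,0.23,0,0,0],[0,0.002,-0.022,0.23,0,0,0],[0,0.003,-0.05,0.23,0,0,0],[0,0.003,-0.062,0.23,0,0,0],[0,0.003,-0.062,0.23,0,0,0]]'; python3 -m handwheel '[[0,0.002,-0.008,0,0,0,0],[0,0.002,-0.008,0,0,0,0]]';python3 -m handwheel '[[0,0.002,-0.006,0,0,0,0],[0,0.002,-0.006,0,0,0,0]]'; python3 -m handwheel '[[0,0.001,-0.003,0,0,0,0],[0,0.001,-0.003,0,0,0,0]]'
```

```text
time: 89.7
tool_pos: [0.4826, 0.1547, 0.0726]
tool_rot: [3.139, -0.001, 2.102]
contact_force: [-0.4, 0.1, -0.1]
gripper_width: 0.005
grip_force: 0.0
time: 89.95
tool_pos: [0.4794, 0.1539, 0.072]
tool_rot: [3.14, -0.002, 2.102]
contact_force: [-0.3, -0.8, 1.0]
gripper_width: 0.004
grip_force: 0.0
time: 90.2
tool_pos: [0.4769, 0.1534, 0.0719]
tool_rot: [3.14, -0.002, 2.102]
contact_force: [-0.2, -0.6, -0.5]
gripper_width: 0.006
grip_force: 0.0
time: 90.45
tool_pos: [0.4758, 0.1531, 0.0719]
tool_rot: [3.14, -0.002, 2.102]
contact_force: [0.2, -0.4, 0.7]
gripper_width: 0.007
grip_force: 0.2
```

```bash
python3 -m handwheel '[[0,0,-0.004,0,0,0,0],[0,0,-0.004,0,0,0,0]]';python3 -m handwheel '[[0,0,-0.003,0,0,0,0],[0,0,-0.003,0,0,0,0]]'; python3 -m handwheel '[[0,0,-0.003,0,0,0,0],[0,0,-0.003,0,0,0,0]]'
```

```text
time: 90.7
tool_pos: [0.4744, 0.1524, 0.0719]
tool_rot: [3.14, -0.002, 2.102]
contact_force: [0.0, 0.8, 0.7]
gripper_width: 0.006
grip_force: 0.6
time: 90.95
tool_pos: [0.4742, 0.1523, 0.0721]
tool_rot: [3.137, -0.001, 2.102]
contact_force: [5.2, 6.1, -2.4]
gripper_width: 0.006
grip_force: 3.4
time: 91.2
tool_pos: [0.4741, 0.1522, 0.0722]
tool_rot: [3.135, -0.001, 2.102]
contact_force: [10.3, 9.2, -6.1]
gripper_width: 0.007
grip_force: 6.3
```

```bash
python3 -m handwheel '[[0,0,0.04,0,0,0,0],[0,0,0.1,0,0,0,0],[0,0,0.1,-0.2,0,0,0],[0,0,0.1,-0.4,0,0,0],[0,0,0.3,-0.4,0,0,0],[0,0,0.3,-0.4,0,0,0],[0,0,0.3,-0.4,0,0,0],[0,0,0.3,-0.4,0,0,0]]'
python3 - <<'E'
from h import *
for c in ['side','top','side']:
  im,m,T=snap(c,'z'+c)
  for l in ['jar1','mallet','bar_knob','pin_top']:
    for d in bot.spot_point(c,l)[:4 if l=='jar1' else 1]: p=w(T,d['point']);print(c,l,np.round(p,4),round(d['score'],2))
E
```

```text
time: 92.2
tool_pos: [0.5748, 0.2111, 0.2312]
tool_rot: [-3.141, -0.002, 2.102]
contact_force: [-0.4, -0.9, -0.3]
gripper_width: 0.004
grip_force: 0.0
side jar1 [0.4561 0.0707 0.0153] 0.7
side jar1 [0.4499 0.219  0.0098] 0.54
side jar1 [0.4539 0.0033 0.01  ] 0.54
side jar1 [0.4591 0.1442 0.0141] 0.54
side mallet [ 0.5766 -0.2379  0.0048] 0.93
side bar_knob [0.4584 0.1366 0.1086] 0.89
side pin_top [ 0.4609 -0.0501  0.1027] 0.6
top jar1 [5.963e-01 4.337e-01 5.000e-04] 0.58
top jar1 [0.4612 0.1439 0.0105] 0.49
top jar1 [0.4589 0.0716 0.0143] 0.45
top jar1 [ 4.573e-01 -3.000e-04  1.130e-02] 0.41
top mallet [ 0.5757 -0.2339  0.005 ] 0.86
top bar_knob [0.4566 0.1327 0.1018] 0.7
top pin_top [ 0.459  -0.0531  0.104 ] 0.38
side jar1 [0.4589 0.1439 0.0144] 0.52
side jar1 [0.4547 0.0028 0.0096] 0.51
side jar1 [0.4525 0.2177 0.0107] 0.45
side jar1 [0.4552 0.0712 0.013 ] 0.45
side mallet [ 0.5777 -0.2392  0.0032] 0.87
side bar_knob [0.4583 0.1384 0.1071] 0.89
side pin_top [ 0.4626 -0.0533  0.1004] 0.37
```

```bash
python3 -c "
from bench import bot
print(bot.finish_job())"
```

```text
the job is handed in; nothing more can be done
None
```

I handed the job in at about 92 s: four jars seated, bar at its end stop, and the mallet upright on its mat. The pin reads fully down to within about 2 mm. After the mallet was back, I nudged the bar up to 1.5 mm at the knob to its stop again, which is out of the order you asked for.

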